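# Zero the dial gauge, then hold a label holder home in its checking fixture

## Robot

A 7-joint arm with a two-finger parallel gripper is mounted at the origin on the work surface. World frame = base frame: x ahead of the robot, y to its left, z up, the work surface at z = 0. Lengths are in m, angles in rad, forces in N, time in s.
With the tool pointing down it reaches from about 0.4 to 0.85 m from the base axis. Payload 10.4 kg.
Tool frame: the origin (TCP) lies between the finger pads; the fingertips stand 8 mm ahead of it and the grasp point (between the pads) lies 11 mm behind it; z points along the fingers, x is the direction in which the jaws open and shut, and the axes are right-handed (so a half turn about z gives the same grasp; the last joint's range is limited). The gripper opens to 87 mm and grips with 3 to 60 N. Pads are 19 mm wide; open, the fingers measure 117 mm over their backs; the gripper's body (75 mm by 190 mm) begins 51 mm behind the grasp point.
Start: joints at [1.155, 0.332, -0.065, 1.46, 0.022, 1.35, -0.088], TCP at [0.239, -0.577, 0.231] pointing down, gripper open.
Joint ranges: [-2.6, 2.6], [-0.5, 2.12], [-1.47, 1.34], [0.16, 2.42], [-1.27, 4.41], [0.06, 2.06], [-2.6, 2.6]. Speed limits (rad/s): [2.22, 2.22, 2.79, 2.79, 3.14, 3.14, 3.14].

## Interface

Orientations are given as a unit quaternion [x, y, z, w].
In Python, from bench import r, viewer gives the robot as it stands.
- The arm moves only by the tool apply_moves, never from a script. Its argument "increments" is a list of rows, each an object with "grip": the closure in counts, from 0 (fully open) to 255 (shut); "xyz": the shift along the tool's x, y, z in mm, a list of three; "rotation": the turn, a rotation vector about the tool's x, y, z in degrees, a list of three. A call has 1 to 5 rows; each row is the pose to reach, as a shift and turn from the pose measured when the call began, along the tool's axes at that moment; what a row does not reach only later rows make up. A row lasts 1/8 s, in which the tool goes at most 62.5 mm and 10.7 degrees, less where a joint would pass 70% of its speed; a pose out of reach is approached as far as the arm can. A call with a gripper value outside its range is refused whole. The fingers move at their own pace and stop on an object; "squeeze" is the grip in N (left out, the last holds). Time passes only in rows, so rows that repeat a pose let the fingers close. It gives the time, the measured TCP pose, the force and the opening at its end, in the units of the state.
- r.read_state(): the state, without advancing time (a new reading comes with each control period).
- viewer.camera(name): name is "scene" or "top" or "wrist"; returns a dict with "img" (384x512x3 uint8, blue, green, red), "range_z" (384x512 float32, m along the optical axis (not along the pixel's ray), 0 where there is no reading), "vertical_fov" (degrees; the focal length in pixels is half the picture's height over the tangent of half this angle, whatever the lens; pixels are square), "cx", "cy" (the principal point, pixels), "rvec" (rotation vector, rad) and "tvec" (3), from world to camera coordinates, as OpenCV has them. Camera axes: x right, y down, z forward; pixel columns grow to the right and rows downward; lengths in m; the calibration is good to about 2 mm. A picture is of the moment at which its call begins.
- r.close_job(): hands the job in, once; it reports no verdict.
The state is a dict: "time": time; "joint_positions": joint angles; "joint_vel": joint speeds; "joint_torque": joint torques, N m; "ee_pos": TCP position; "eef_rot": TCP orientation; "ft_force": force on the tool from outside, world axes, zero at the start; "torque": the same for the moment, N m; "width": finger opening in m.
Only numpy, scipy, OpenCV 4.12 (cv2) and the standard library are available. Lean on these libraries where they do the work, as an engineer would, in place of code of your own. Each camera call takes 0.05 s, during which the arm holds its last target.

## Task

Check the label holder that stands by itself on the bench in the dial-gauge fixture: with nothing on the plunger, turn the bezel of the dial gauge until its bold zero mark stands under the pointer. Then take that label holder (not one from the sample bin), slide its tongue along the deck and under the hold-down lip, nose first, until it is fully home and square against both stops behind the lip. Finish while still holding it pressed home, firmly but without forcing it, so that the gauge can be read; leave the zero setting and the other things on the bench as they are.

Things in the scene. Friction and masses are not known exactly. Their poses are not given: they have to be found in the camera images.
- fixture: Checking fixture, fixed on the bench: dark base plate 225 x 120 mm, on it an aluminium deck 96 mm wide, a steel hold-down lip across the deck and, beyond the lip, a dial gauge lying face up. Origin on the bench under the datum; x is the direction in which the holder is pushed in, z up.
- datum (a point): Point on the deck's top (30 mm above the bench), mid-width, in the plane of the faces of the two stops hidden under the lip; axes as the fixture's. The deck reaches from x = -105 to +12 mm. When fully home the holder's front edge is at x = 0, y = 0 here and its holder_grip point at x = -54.5 mm, y = 0, z = 33 mm.
- lip (a point): Middle of the hold-down lip's underside at its front, 22 mm before the stops' plane and 8 mm above the deck. The lip is 34 mm deep, 90 mm wide, 4 mm thick; its front is turned up, reaching 9 mm forward and 15 mm above the deck. Guides under it leave a 54 mm wide passage, with flared lead-in cheeks 8 mm high reaching 28 mm out in front of the lip.
- stops: The two fixed stops under the lip, 14 mm wide each, at y = +/-20 mm, 26 mm apart. Origin on the bench under the datum. In the gap the gauge plunger's flat 8 mm tip stands 1 mm in front of the stops' plane, its axis 4.5 mm above the deck.
- plunger (a joint): Travel of the gauge's spring plunger along the fixture's x axis, m: 0 when free, 0.005 when the label holder is fully home; the spring resists with 1.5 N at 0, rising by 0.15 N per mm. The pointer turns clockwise one turn per 10 mm.
- bezel (a joint): Turn of the gauge's bezel with its dial card, rad, positive counter-clockwise seen from above; at 0 the zero mark stands under the free pointer. It stays where it is left (friction about 0.04 N m). One dial division is 0.126 rad.
- bezel_grip (a point): Centre of the knurled round steel bezel, on its upright axis, half-way up; turns with it. Bezel 58 mm in diameter, 16 mm high; its middle is 50 mm above the bench, its axis 69 mm beyond the datum along the fixture's x. The case and stem below are narrower; but for the bezel nothing within 60 mm of the axis is higher than 42 mm above the bench.
- zero_mark (a point): The zero mark of the dial: the one bold, long black mark on the white dial card, 22 mm from the bezel's axis; turns with the bezel.
- pointer_tip (a point): Outer end of the gauge's black pointer, 19 mm from the bezel's axis.
- holder_grip (a point): White moulded label holder, 35 to 70 g: an upright card face 70 mm wide, 9 mm thick, top 60 mm above the underside, and at its foot a flat tongue 50 mm wide, 6 mm thick, running ahead (+x). This point: middle of the face, 33 mm above the underside, z up. The tongue's front edge is 54.5 mm ahead; a nose 20 mm wide projects 4 mm more. Grasp the face across its thickness.
- holder_edge (a point): Middle of the front edge of the label holder's tongue (without the nose), 3 mm above its underside. This edge comes to rest against the stops.
- holder: The label holder as a whole; origin on its underside below point holder_grip, x along the tongue.
- card_frame: Bystander: a flat card frame 70 x 54 x 9 mm lying on the bench, like the holder's face but with no tongue.
- setting_block: Bystander: steel block 35 x 20 x 14 mm.
- puck: Bystander: round steel weight 38 mm in diameter, 16 mm high.
- caliper: Bystander: caliper 235 mm long lying on the bench off to the robot's right, along x.
- screwdriver: Bystander: screwdriver 160 mm long lying on the bench.
- marker: Bystander: black marker pen 15 mm thick, about 130 mm long, lying on the bench.
Things that resemble listed ones, but are neither listed nor needed, are in the scene too. Of the things that look like the holder, the middle-sized one is meant.

How it is judged:
By the outcome, as a careful person would: the job done as asked, in the order asked, and still so for the second after the job is handed in, while the arm keeps its last pose, push and grip.
It also fails if it takes over 67 s, if anything falls off the work surface, if the arm or the gripper's body presses on something with over 40 N, if the wrist force passes 120 N, or if a joint passes its speed limit or range.

## Working session

There is one attempt and no reset: what is moved stays moved. The work goes in short steps, Python scripts to look and compute and a tool call to move; the robot and the scene stay as the last step left them, time stands still between calls to the robot, and variables do not carry over. Pictures are saved under pics/ and viewed, and the job is handed in when it is done.

Besides the shell and the picture viewer there is one more tool, called after ">>>" by a JSON object that holds its "op" and its "data", one argument or row to a line. apply_moves: Moves the arm, as the interface text tells. Its arguments: {"type":"object","properties":{"increments":{"type":"array","items":{"type":"object","properties":{"grip":{"type":"number"},"xyz":{"type":"array","items":{"type":"number"}},"rotation":{"type":"array","items":{"type":"number"}}}}},"squeeze":{"type":"number"}},"required":["increments"]}

```bash
ls; mkdir -p pics; cat > h.py <<'E'
import numpy as np, cv2
from bench import r, viewer
def cam(n):
    c=viewer.camera(n); c['f']=c['img'].shape[0]/2/np.tan(np.radians(c['vertical_fov'])/2)
    c['R']=cv2.Rodrigues(np.array(c['rvec'],float))[0]; c['t']=np.array(c['tvec'],float).ravel(); return c
def ray(c,u,v,z):
    d=c['R'].T@np.array([(u-c['cx'])/c['f'],(v-c['cy'])/c['f'],1]); o=-c['R'].T@c['t']
    return o+d*(z-o[2])/d[2]
def proj(c,p):
    q=c['R']@np.array(p)+c['t']; return q[:2]/q[2]*c['f']+[c['cx'],c['cy']]
def deproj(c):
    h,w=c['range_z'].shape; u,v=np.meshgrid(np.arange(w),np.arange(h)); z=c['range_z']
    P=np.stack([(u-c['cx'])/c['f']*z,(v-c['cy'])/c['f']*z,z],-1)
    W=(P-c['t'])@c['R']; W[z==0]=np.nan; return W
E
python3 - <<'E'
from h import *
import pickle
print(r.read_state())
for n in ('scene','top','wrist'):
    c=cam(n); pickle.dump(c,open(n+'0.pkl','wb')); cv2.imwrite(f'pics/{n}0.png',cv2.resize(c['img'],(768,576),interpolation=cv2.INTER_CUBIC)); print(n,-c['R'].T@c['t'],c['f'],c['cx'],c['cy'])
E
```

```text
pics
{'time': 0.0, 'joint_positions': array([ 1.15541738,  0.33286423, -0.06466801,  1.46093505,  0.02157764,
        1.34989395, -0.08851579]), 'joint_vel': array([-0.00127447, -0.00200511,  0.00042624,  0.00139246,  0.00169088,
       -0.00021174,  0.00196049]), 'joint_torque': array([-2.94484914e-05, -6.23244882e+01,  2.46439775e-02, -3.89905000e+01,
       -6.14896207e-02,  3.95705458e-02,  8.49386447e-05]), 'ee_pos': array([ 0.23906531, -0.57706844,  0.22976161]), 'eef_rot': array([ 8.31483236e-01, -5.55549399e-01, -5.99167686e-04, -3.67982670e-04]), 'ft_force': array([0.15681095, 1.06732194, 0.50896377]), 'torque': array([-0.01472214,  0.00687332,  0.05334135]), 'width': 0.08714971039718866}
scene [1.06386503 0.53990824 0.62797742] 359.90601241081606 257.1190876693085 192.8924130237239
top [ 0.35512508 -0.0453402   1.25557   ] 457.77059639891695 260.5261753886306 190.69100221606135
wrist [ 0.31117161 -0.54739284  0.38394502] 290.5356589070519 253.895626069863 190.91391920785796
```

View pics/scene0.png

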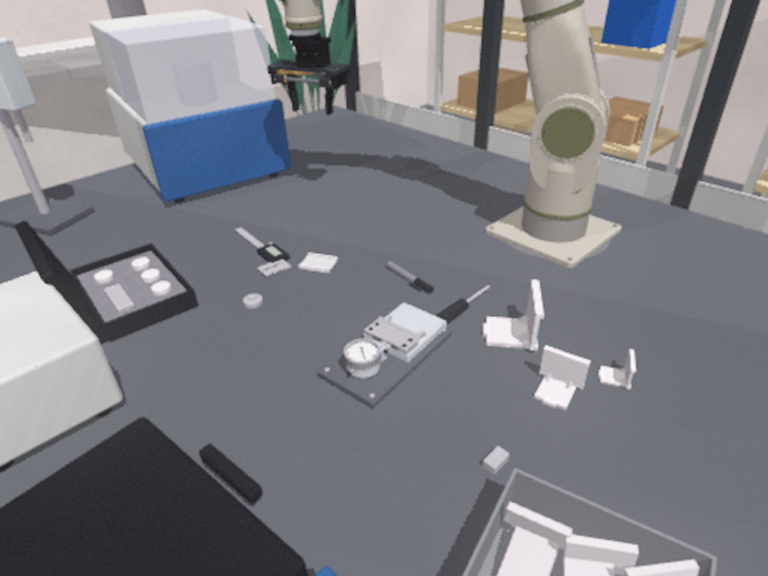

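View pics/top0.png

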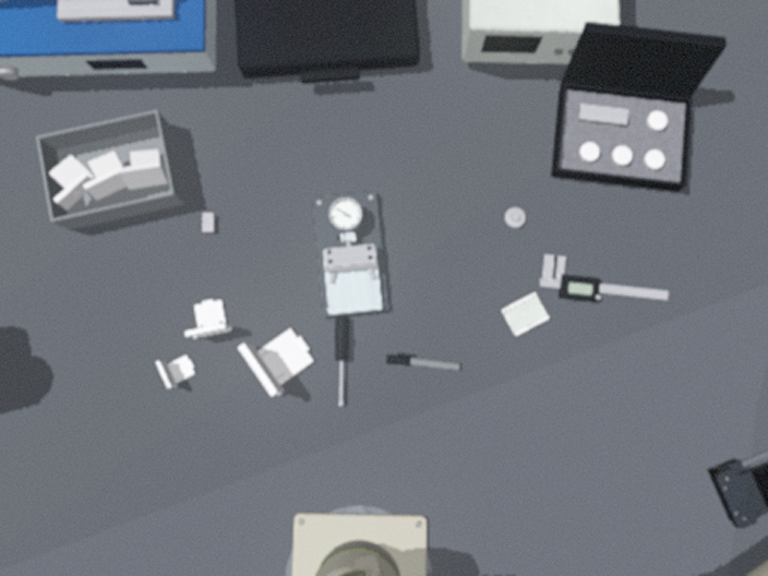

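View pics/wrist0.png

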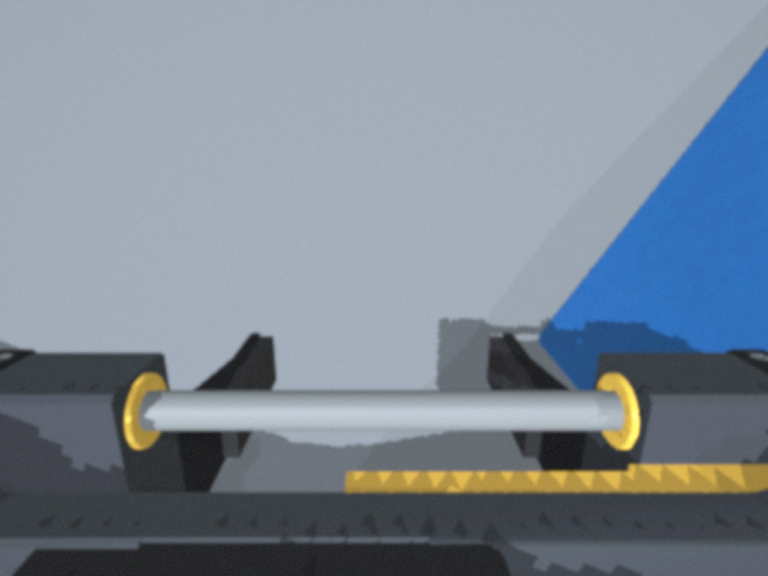

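Lookalikes in the top view (768x576 px): small holder (175,370), middle holder (209,318), large holder (278,362), bin samples (70-160,175), and the card frame (525,314). By the description I want the middle one at (209,318). I'll check it in a close crop and measure it.

```bash
python3 - <<'E'
from h import *
import pickle
c=pickle.load(open('top0.pkl','rb')); W=deproj(c)
im=c['img']
a=cv2.resize(im[190:270,90:220],None,fx=6,fy=6,interpolation=cv2.INTER_CUBIC); cv2.imwrite('pics/c1.png',a[:600,:800])
b=cv2.resize(im[120:220,200:270],None,fx=6,fy=6,interpolation=cv2.INTER_CUBIC); cv2.imwrite('pics/c2.png',b)
m=((im.min(2)>150)).astype(np.uint8)
n,l,s,ce=cv2.connectedComponentsWithStats(m)
for i in range(1,n):
    if s[i,4]>60 and 90<ce[i][0]<260 and 120<ce[i][1]<270:
        P=W[l==i]; 
        print(s[i],ce[i]*1.5, np.nanpercentile(P[:,2],[2,50,98]))
        hi=P[P[:,2]>np.nanmax(P[:,2])-0.02][:,:2].astype(np.float32)
        print('  top', cv2.minAreaRect(hi))
        print('  all', cv2.minAreaRect(P[np.isfinite(P[:,0])][:,:2].astype(np.float32)))
E
```

```text
[ 215  131   40   79 2093] [349.83110368 265.08504539] [0.01476808 0.03310619 0.0575434 ]
  top ((0.6093865633010864, 0.03394004702568054), (0.1285197138786316, 0.08760176599025726), 8.718860626220703)
  all ((0.5780378580093384, 0.030662130564451218), (0.21565575897693634, 0.10243450850248337), 6.731541633605957)
[134 141   9  14 114] [207.21052632 221.67105263] [-0.00182049  0.01169959  0.01741003]
  top ((0.6352936029434204, 0.2966618239879608), (0.026400171220302582, 0.04026930406689644), 89.02214813232422)
  all ((0.6354760527610779, 0.2966586947441101), (0.026400171220302582, 0.040634289383888245), 89.02214813232422)
[122 199  32  27 520] [207.7125     318.35480769] [-0.00384957  0.00571227  0.06152385]
  top ((0.43185728788375854, 0.2752469480037689), (0.009337061084806919, 0.07038525491952896), 12.723204612731934)
  all ((0.457828551530838, 0.29168909788131714), (0.06777230650186539, 0.0902426615357399), 13.399909973144531)
[172 218  37  38 827] [285.39903265 354.95042322] [-0.00262405  0.00751489  0.01750739]
  top ((0.39180654287338257, 0.14005377888679504), (0.072353526949
[... 729 characters left out ...]
0.04245791584253311, 0.041376255452632904), 27.40613555908203)
[103 240  12  19  94] [162.78191489 373.61170213] [-0.00399948  0.04067255  0.04550443]
  top ((0.35357633233070374, 0.34817972779273987), (0.05072183534502983, 0.009242980740964413), 26.011201858520508)
  all ((0.35405343770980835, 0.3567749559879303), (0.0603172741830349, 0.024037247523665428), 30.983304977416992)
[225 241   4  30  89] [340.46629213 383.47752809] [-0.00217044  0.01352751  0.01852755]
  top ((0.34257420897483826, 0.039545588195323944), (0.008909289725124836, 0.07769344747066498), 89.72696685791016)
  all ((0.34257420897483826, 0.039545588195323944), (0.008909289725124836, 0.07769344747066498), 89.72696685791016)
```

View pics/c1.png

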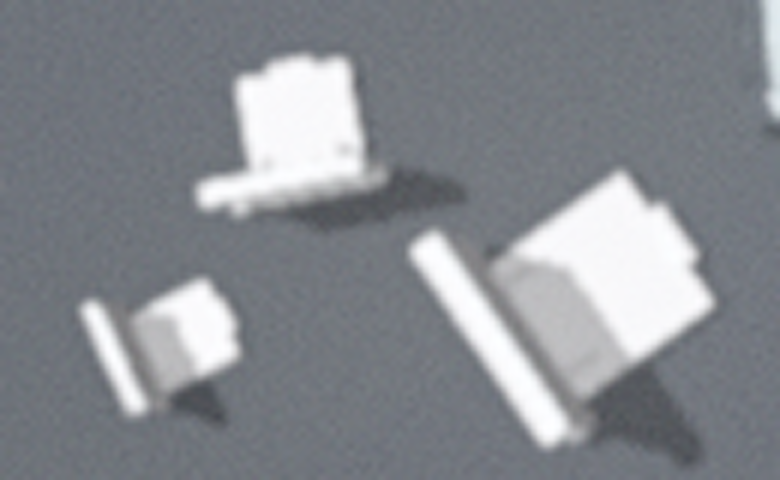

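View pics/c2.png

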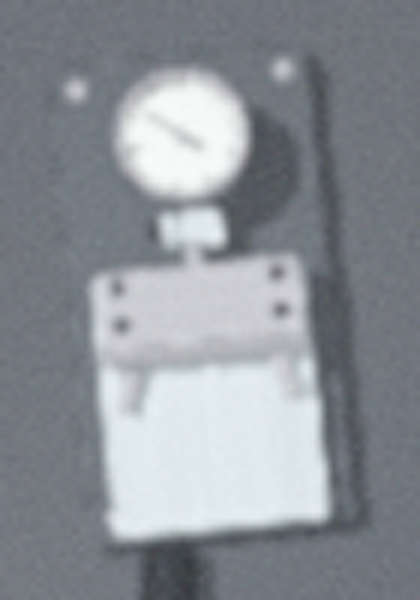

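The c1 crop shows the middle holder at (280,140): its face measures 70 mm wide and 60 mm tall, so it is confirmed as the target. Next I plan a wrist view of the fixture and dial.

```bash
cat >> h.py <<'E'
from scipy.spatial.transform import Rotation as Ro
def tool(s=None):
    s=s or r.read_state(); return np.array(s['ee_pos']),Ro.from_quat(s['eef_rot'])
def yaw(s=None):
    x=tool(s)[1].as_matrix()[:,0]; return np.degrees(np.arctan2(x[1],x[0]))
def goto(p,yw):
    """increment (mm, deg) in the tool frame to reach TCP p, tool down with x at yaw yw(deg)"""
    p0,R0=tool(); a=np.radians(yw); X=np.array([np.cos(a),np.sin(a),0]);Z=np.array([0,0,-1.]);Y=np.cross(Z,X)
    T=Ro.from_matrix(np.stack([X,Y,Z],1))
    print('xyz',np.round(R0.inv().apply(np.array(p)-p0)*1000,1),'rot',np.round(np.degrees((R0.inv()*T).as_rotvec()),1))
E
python3 - <<'E'
from h import *
import pickle
c=pickle.load(open('wrist0.pkl','rb')); p,R=tool()
o=-c['R'].T@c['t']; M=R.as_matrix()
print('cam in tool',M.T@(o-p)*1000); print(M.T@c['R'].T); print(yaw())
# rough fixture frame
t=pickle.load(open('top0.pkl','rb'))
for u,v,z in [(200+181/6,120+133/6,.058),(200+95/6,120+270/6,.042),(200+305/6,120+255/6,.042),(200+110/6,120+535/6,.03),(200+330/6,120+518/6,.03)]: print(ray(t,u,v,z))
goto([0.56,0.03,0.30],-67.5)
goto([0.62,0.03,0.25],-90)
E
```

```text
cam in tool [-6.16971593e-02 -7.79467266e+01 -1.54005302e+02]
[[ 9.99999898e-01 -1.13345925e-04  4.36522633e-04]
 [-1.64525505e-05  9.58090853e-01  2.86464512e-01]
 [-4.50697927e-04 -2.86464490e-01  9.58090754e-01]]
-67.49376703388725
[0.64346844 0.03674699 0.058     ]
[0.58357257 0.07455494 0.042     ]
[ 0.592481   -0.01951587  0.042     ]
[0.4654974  0.06494936 0.03      ]
[ 0.47524784 -0.0333123   0.03      ]
xyz [-438.1 -528.8  -69.6] rot [0.  0.1 0. ]
xyz [-415.1 -584.3  -19.6] rot [ 0.   0.1 22.5]
```

```bash
python3 - <<'E'
from h import *
goto([0.62,0.0,0.18],5)
E
```

```text
xyz [-387.3 -572.8   50.4] rot [ -0.    0.1 -72.5]
```

>>> {"op": "apply_moves", "data": {
  "increments": [
    {"xyz": [-32, -48, 0], "rotation": [0, 0, -6], "grip": 0},
    {"xyz": [-64, -95, 0], "rotation": [0, 0, -12], "grip": 0},
    {"xyz": [-96, -143, 0], "rotation": [0, 0, -18], "grip": 0},
    {"xyz": [-128, -190, 0], "rotation": [0, 0, -24], "grip": 0},
    {"xyz": [-160, -238, 10], "rotation": [0, 0, -30], "grip": 0}
  ]
}}

```text
time: 0.78
ee_pos: [0.3987, -0.3368, 0.2206]
eef_rot: [0.947, -0.32, 0.0, -0.0]
ft_force: [0.1, -0.6, -0.3]
width: 0.0868
```

```bash
python3 - <<'E'
from h import *
goto([0.62,0.0,0.18],5)
E
```

```text
xyz [ -28.2 -402.    40.7] rot [ -0.   -0.  -42.3]
```

>>> {"op": "apply_moves", "data": {
  "increments": [
    {"xyz": [-4, -60, 5], "rotation": [0, 0, -7], "grip": 0},
    {"xyz": [-8, -120, 10], "rotation": [0, 0, -14], "grip": 0},
    {"xyz": [-12, -180, 15], "rotation": [0, 0, -20], "grip": 0},
    {"xyz": [-17, -240, 20], "rotation": [0, 0, -27], "grip": 0},
    {"xyz": [-21, -300, 30], "rotation": [0, 0, -33], "grip": 0}
  ]
}}

```text
time: 1.4
ee_pos: [0.5648, -0.084, 0.1908]
eef_rot: [0.999, -0.036, 0.001, 0.0]
ft_force: [1.6, -1.0, 0.3]
width: 0.0868
```

```bash
python3 - <<'E'
from h import *
goto([0.62,0.0,0.18],5)
E
```

```text
xyz [ 49.  -87.7  10.8] rot [ 0.  -0.1 -9.1]
```

>>> {"op": "apply_moves", "data": {
  "increments": [
    {"xyz": [25, -44, 5], "rotation": [0, 0, -5], "grip": 0},
    {"xyz": [49, -88, 11], "rotation": [0, 0, -9.1], "grip": 0},
    {"xyz": [49, -88, 11], "rotation": [0, 0, -9.1], "grip": 0},
    {"xyz": [49, -88, 11], "rotation": [0, 0, -9.1], "grip": 0}
  ]
}}

```text
time: 1.9
ee_pos: [0.6198, -0.0003, 0.1794]
eef_rot: [0.999, 0.043, 0.0, 0.0]
ft_force: [-0.4, -0.8, 0.8]
width: 0.087
```

```bash
python3 - <<'E'
from h import *
import pickle
c=cam('wrist'); pickle.dump(c,open('w1.pkl','wb'))
cv2.imwrite('pics/w1.png',cv2.resize(c['img'],(768,576),interpolation=cv2.INTER_CUBIC))
print(tool()[0],yaw(), r.read_state()['joint_positions'])
E
```

```text
[ 0.61974394 -0.00111084  0.17960494] 4.870354804732852 [ 0.39753394  0.41786125 -0.61058108  1.51841662  0.24670878  1.2821694
 -0.15789299]
```

View pics/w1.png

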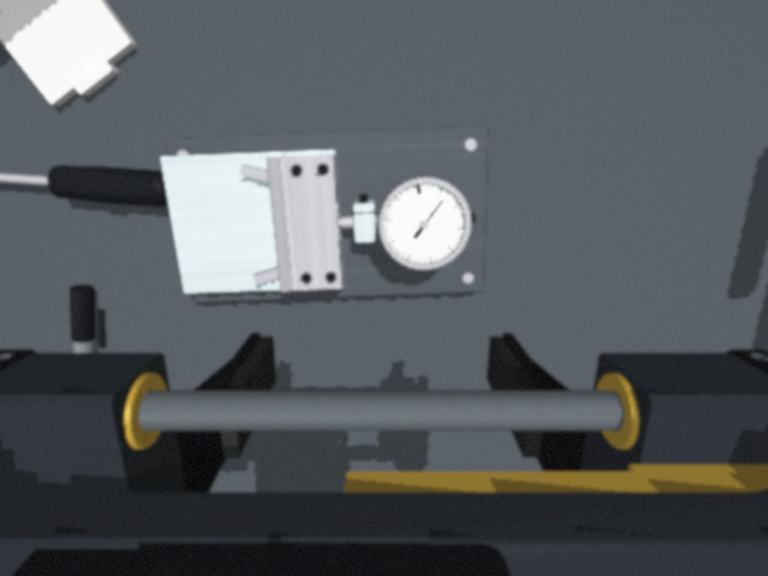

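The wrist view shows the bezel at about (425,223), the pointer towards (442,201), and a bold mark near (418,187). I'll crop in and measure the angles.

```bash
cat >> h.py <<'E'
def dial(c,u0,v0,N=12,z=0.056,draw=None):
    "sample the dial in world polar coordinates. returns center"
E
python3 - <<'E'
from h import *
import pickle
c=pickle.load(open('w1.pkl','rb')); im=c['img']
g=cv2.cvtColor(im,cv2.COLOR_BGR2GRAY)
cr=cv2.resize(im[112:186,244:324],None,fx=9,fy=9,interpolation=cv2.INTER_CUBIC)[:600,:800]; cv2.imwrite('pics/d1.png',cr)
W=deproj(c)
m=np.zeros_like(g); m[112:186,244:324]=(g[112:186,244:324]>170)
n,l,s,ce=cv2.connectedComponentsWithStats(m)
for i in range(1,n):
  if s[i,4]>200:
    print(s[i],ce[i],np.nanmedian(W[l==i],0))
    cnt=max(cv2.findContours((l==i).astype(np.uint8),0,2)[0],key=cv2.contourArea)
    print(cv2.fitEllipse(cnt), cv2.minEnclosingCircle(cnt))
print(np.round(W[112:186:6,283,2],3))
E
```

```text
[ 253  118   61   61 2851] [282.96387233 148.48860049] [0.64378016 0.0394357  0.05476974]
((282.98077392578125, 148.38943481445312), (59.02141189575195, 60.55421447753906), 45.13050079345703) ((283.1136169433594, 148.4449920654297), 30.641597747802734)
[0.015 0.059 0.055 0.055 0.054 0.055 0.058 0.054 0.053 0.055 0.054 0.058
 0.015]
```

View pics/d1.png

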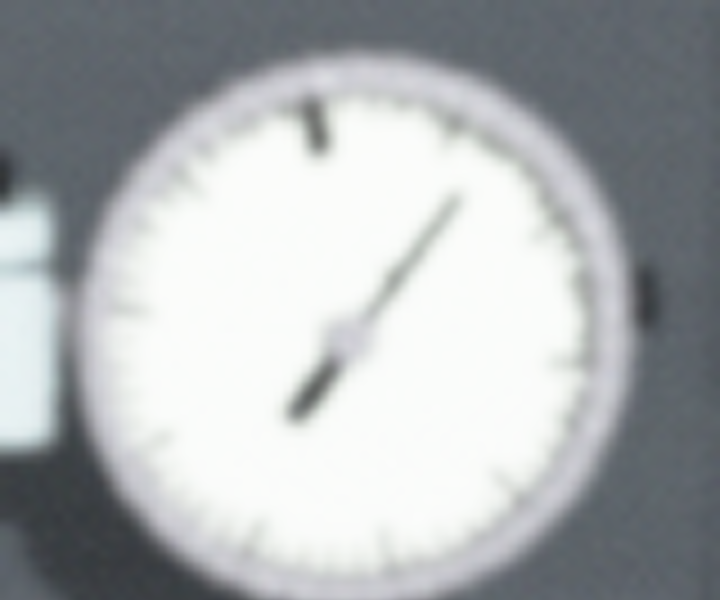

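```bash
cat > dialm.py <<'E'
from h import *
def measure(c,box,name):
    # mask dark pixels in the white dial; returns center (world), pointer & zero mark world angles
    x0,y0,x1,y1=box; S=8
    g=cv2.cvtColor(c['img'],cv2.COLOR_BGR2GRAY)[y0:y1,x0:x1]
    G=cv2.resize(g,None,fx=S,fy=S,interpolation=cv2.INTER_CUBIC)
    m=(G>170).astype(np.uint8); n,l,s,ce=cv2.connectedComponentsWithStats(m); i=1+s[1:,4].argmax()
    cnt=max(cv2.findContours((l==i).astype(np.uint8),0,2)[0],key=cv2.contourArea); hull=cv2.convexHull(cnt)
    e=cv2.fitEllipse(hull); px=lambda u,v:((u+.5)/S-.5+x0,(v+.5)/S-.5+y0)
    ctr=ray(c,*px(*e[0]),.058); print('rim centre',ctr[:2],'axes',e[1])
    inner=np.zeros_like(G); cv2.ellipse(inner,(e[0],(e[1][0]*.86,e[1][1]*.86),e[2]),1,-1)
    d=((G<120)&(inner>0)).astype(np.uint8); n,l,s,ce=cv2.connectedComponentsWithStats(d)
    for i in range(1,n):
        if s[i,4]<60: continue
        v,u=np.nonzero(l==i); P=np.array([ray(c,*px(a,b),.055)[:2] for a,b in zip(u,v)])
        q=P-P.mean(0); w,V=np.linalg.eigh(q.T@q); D=V[:,1]; ln=np.ptp(q@D)
        rel=P.mean(0)-ctr[:2]
        print('n',s[i,4],'px',px(*ce[i]),'r mm',np.hypot(*rel)*1e3,'polar',np.degrees(np.arctan2(rel[1],rel[0])),'axis dir',np.degrees(np.arctan2(D[1],D[0])),'len mm',ln*1e3,'mean',P.mean(0))
    cv2.imwrite(name,np.hstack([G,255*(1-d)])[:600,:1600] if G.shape[1]*2<=800 else np.hstack([cv2.resize(G,(400,400)),cv2.resize(255*(1-d),(400,400))]))
E
python3 - <<'E'
from dialm import *
import pickle
c=pickle.load(open('w1.pkl','rb')); measure(c,(244,112,324,186),'pics/d1m.png')
c=pickle.load(open('top0.pkl','rb')); measure(c,(215,125,245,157),'pics/d1t.png')
E
```

```text
rim centre [0.64326019 0.03985548] axes (480.73968505859375, 492.4720153808594)
n 302 px (np.float64(278.4168046357616), np.float64(154.90438741721854)) r mm 7.754369789726957 polar -115.2187365425088 axis dir 59.56633672500681 len mm 4.857348605921354 mean [0.63995625 0.0328402 ]
rim centre [0.64388587 0.03756695] axes (169.76292419433594, 174.7362060546875)
```

View pics/d1m.png

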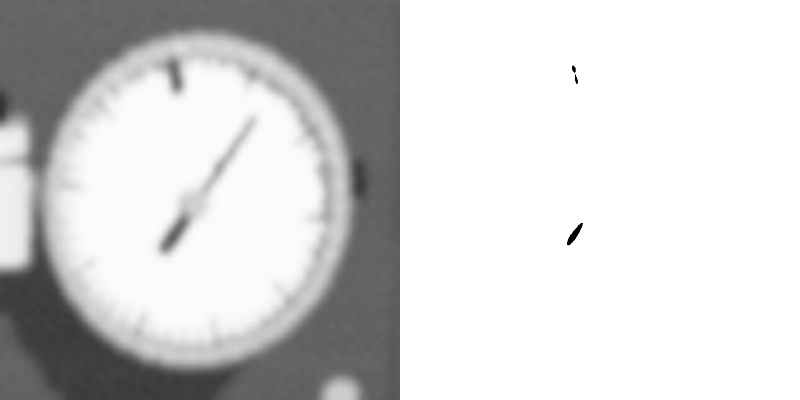

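```bash
sed -i 's/G<120/G<205/; s/\.86/.84/g; s/<60: continue/<400: continue/' dialm.py
python3 - <<'E'
from dialm import *
import pickle
c=pickle.load(open('w1.pkl','rb')); measure(c,(244,112,324,186),'pics/d1n.png')
goto([.6435,.0390,.10],5)
E
```

```text
rim centre [0.64326019 0.03985548] axes (480.73968505859375, 492.4720153808594)
n 1144 px (np.float64(278.4697333916084), np.float64(125.76322115384616)) r mm 21.282115881437388 polar 107.18593067107302 axis dir 119.50472451440338 len mm 5.5056629319928945 mean [0.63697189 0.06018737]
n 546 px (np.float64(295.44001831501834), np.float64(126.51304945054945)) r mm 23.129560728978436 polar 65.33098051256007 axis dir 158.04492925440874 len mm 10.32277663256945 mean [0.65291391 0.0608741 ]
n 1239 px (np.float64(288.6223264729621), np.float64(141.13211259079904)) r mm 8.492207048593288 polar 54.66859298044205 axis dir 59.307808227589966 len mm 15.484720907475856 mean [0.64817128 0.0467836 ]
n 1976 px (np.float64(278.8717737854251), np.float64(154.12259615384616)) r mm 6.8923021334863535 polar -115.36545091433993 axis dir 62.174398530520335 len mm 10.191880167566856 mean [0.6403076  0.03362764]
xyz [ 27.  -38.1  79.6] rot [ 0.1 -0.  -0.1]
```

View pics/d1n.png

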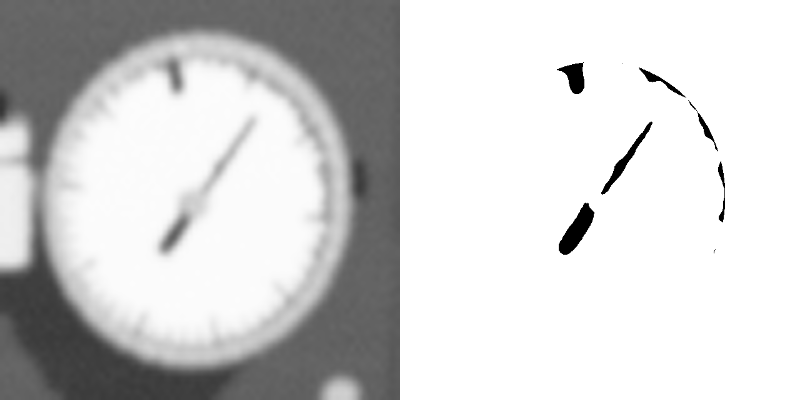

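>>> {"op": "apply_moves", "data": {
  "increments": [
    {"xyz": [27, -38, 20], "grip": 0},
    {"xyz": [27, -38, 60], "grip": 0},
    {"xyz": [27, -38, 80], "grip": 0},
    {"xyz": [27, -38, 80], "grip": 0}
  ]
}}

```text
$.increments[0]: bad value
```

```bash
python3 - <<'E'
from h import *
goto([.6435,.0390,.053],5)
c=cam('wrist');cv2.imwrite('pics/w2.png',cv2.resize(c['img'],(768,576),interpolation=cv2.INTER_CUBIC))
E
```

```text
xyz [ 27.  -38.1 126.6] rot [ 0.1 -0.  -0.1]
```

View pics/w2.png

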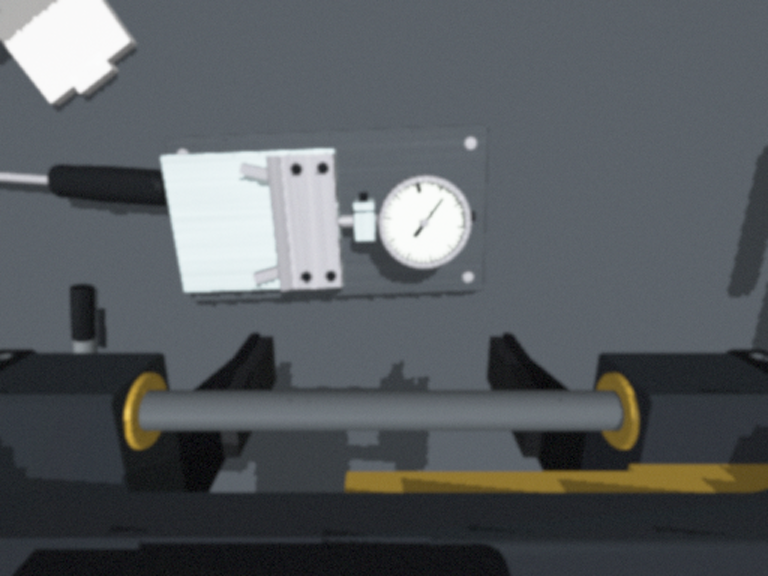

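The move was refused because rotation is required, so the view is unchanged from before. I'll resend it.

>>> {"op": "apply_moves", "data": {
  "increments": [
    {"xyz": [27, -38, 20], "rotation": [0, 0, 0], "grip": 0},
    {"xyz": [27, -38, 60], "rotation": [0, 0, 0], "grip": 0},
    {"xyz": [27, -38, 80], "rotation": [0, 0, 0], "grip": 0},
    {"xyz": [27, -38, 80], "rotation": [0, 0, 0], "grip": 0}
  ]
}}

```text
time: 2.5
ee_pos: [0.6427, 0.0369, 0.0988]
eef_rot: [0.999, 0.041, -0.001, 0.001]
ft_force: [0.3, 0.1, 0.3]
width: 0.0872
```

```bash
python3 - <<'E'
from h import *
goto([.6435,.0390,.053],5)
c=cam('wrist');cv2.imwrite('pics/w3.png',cv2.resize(c['img'],(768,576),interpolation=cv2.INTER_CUBIC))
E
```

```text
xyz [ 1.  -2.1 45.8] rot [ 0.1  0.1 -0.3]
```

View pics/w3.png

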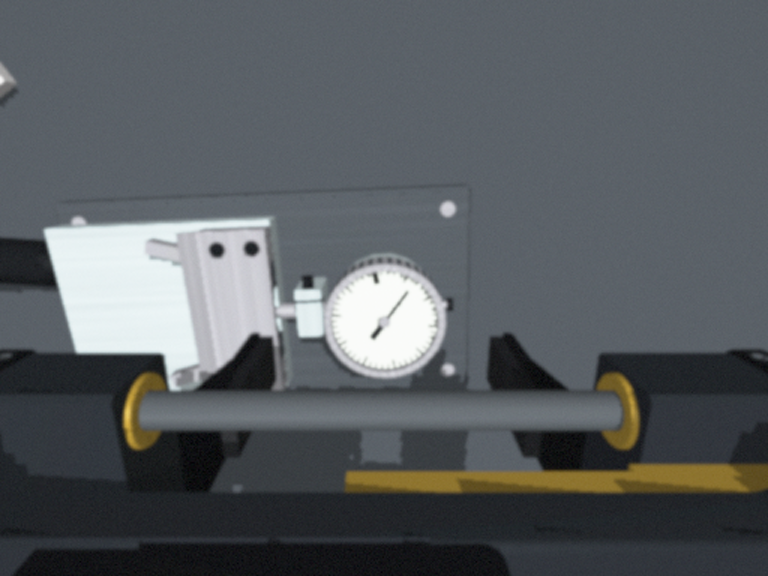

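The dial now sits at (385,320), midway between the fingers. I'll measure once more from this closer view, then descend.

```bash
python3 - <<'E'
from dialm import *
import pickle
c=cam('wrist');pickle.dump(c,open('w3.pkl','wb'))
g=cv2.cvtColor(c['img'],cv2.COLOR_BGR2GRAY)
measure(c,(215,173,300,254),'pics/d3.png')
E
```

```text
rim centre [0.64327437 0.04022178] axes (595.8062133789062, 647.2393188476562)
n 1616 px (np.float64(248.5318688118812), np.float64(185.28898514851485)) r mm 20.508865337816328 polar 107.36669668761996 axis dir 117.53808526419509 len mm 5.165828325515964 mean [0.63715275 0.05979572]
n 743 px (np.float64(283.0096736204576), np.float64(197.09648384925976)) r mm 23.197323858732553 polar 33.48593750796123 axis dir 127.22135696697492 len mm 8.400653871873134 mean [0.66262143 0.05302049]
n 3484 px (np.float64(261.8301880022962), np.float64(204.29753874856488)) r mm 7.592642161177659 polar 52.698862722203984 axis dir 59.798861655884544 len mm 19.123974425313232 mean [0.64787554 0.04626143]
n 1071 px (np.float64(287.81296685340806), np.float64(211.78087068160596)) r mm 24.184981624963505 polar 4.3461233182639 axis dir 97.99847766188596 len mm 10.881703268397683 mean [0.6673898  0.04205455]
n 3731 px (np.float64(250.05643594210667), np.float64(219.30020436880193)) r mm 7.011704979325994 polar -115.22643829110001 axis dir 65.3668816743531 len mm 11.931672647010034 mean [0.640286   0.03387877]
```

View pics/d3.png

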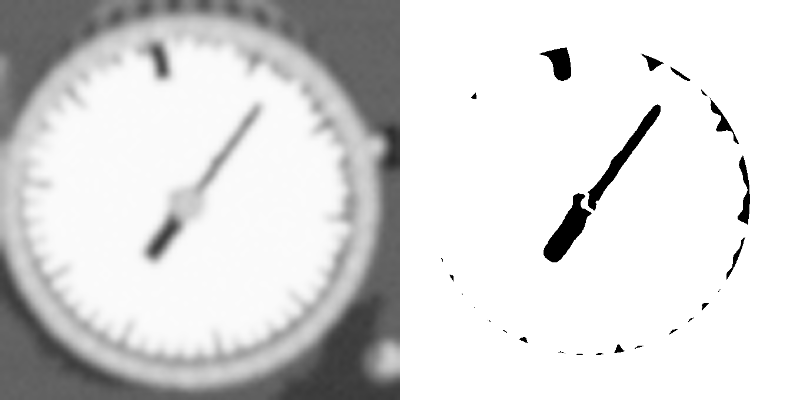

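>>> {"op": "apply_moves", "data": {
  "increments": [
    {"xyz": [1, -2, 20], "rotation": [0, 0, 0], "grip": 0},
    {"xyz": [1, -2, 38], "rotation": [0, 0, 0], "grip": 0},
    {"xyz": [1, -2, 45], "rotation": [0, 0, 0], "grip": 0},
    {"xyz": [1, -2, 46], "rotation": [0, 0, 0], "grip": 0}
  ]
}}

```text
time: 3.1
ee_pos: [0.6447, 0.0397, 0.0544]
eef_rot: [0.999, 0.042, 0.001, 0.001]
ft_force: [-0.2, -0.4, -1.0]
width: 0.0872
```

>>> {"op": "apply_moves", "data": {
  "increments": [
    {"xyz": [0, 0, 1], "rotation": [0, 0, 0], "grip": 140},
    {"xyz": [0, 0, 1], "rotation": [0, 0, 0], "grip": 140},
    {"xyz": [0, 0, 1], "rotation": [0, 0, 0], "grip": 140},
    {"xyz": [0, 0, 1], "rotation": [0, 0, 0], "grip": 140}
  ],
  "squeeze": 12
}}

```text
time: 3.6
ee_pos: [0.6442, 0.0396, 0.0536]
eef_rot: [0.999, 0.042, 0.0, 0.001]
ft_force: [-2.4, -0.9, 3.3]
width: 0.0575
```

>>> {"op": "apply_moves", "data": {
  "increments": [
    {"xyz": [0, 0, 0], "rotation": [0, 0, 9.6], "grip": 140},
    {"xyz": [0, 0, 0], "rotation": [0, 0, 19.2], "grip": 140},
    {"xyz": [0, 0, 0], "rotation": [0, 0, 28.8], "grip": 140},
    {"xyz": [0, 0, 0], "rotation": [0, 0, 38.4], "grip": 140},
    {"xyz": [0, 0, 0], "rotation": [0, 0, 48], "grip": 140}
  ]
}}

```text
time: 4.22
ee_pos: [0.6444, 0.0396, 0.0537]
eef_rot: [0.929, -0.371, 0.001, 0.001]
ft_force: [1.1, -0.5, -1.3]
width: 0.0578
```

```bash
python3 - <<'E'
from h import *
print(yaw(),tool()[0],r.read_state()['torque'],r.read_state()['ft_force'])
import pickle
c=cam('wrist');pickle.dump(c,open('w4.pkl','wb'))
cv2.imwrite('pics/w4.png',cv2.resize(c['img'],(768,576),interpolation=cv2.INTER_CUBIC))
E
```

```text
-43.55380389462108 [0.64441169 0.03959233 0.05367409] [-0.08963483 -0.20568094  0.07822238] [ 1.09522937 -0.51295292 -1.26045   ]
```

View pics/w4.png

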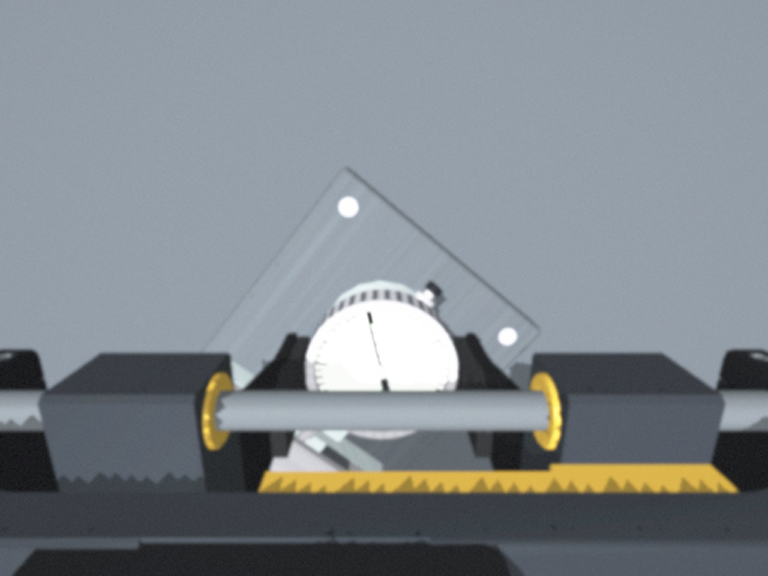

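The bold mark at (370,317) now looks in line with the pointer. I'll measure it in a crop.

```bash
python3 - <<'E'
from h import *
import pickle
c=pickle.load(open('w4.pkl','rb')); im=c['img']
x0,y0=225,200; S=9
cr=cv2.resize(im[y0:y0+66,x0:x0+60],None,fx=S,fy=S,interpolation=cv2.INTER_CUBIC);cv2.imwrite('pics/d4.png',cr)
g=cv2.cvtColor(cr,cv2.COLOR_BGR2GRAY)
pts=[]
for v in range(60,520,12):
    row=g[v,120:360].astype(float); k=row.argmin(); lo=row[max(0,k-14):k+15]; w=np.clip(np.median(row)-10-lo,0,None)
    if w.sum()>0:
        u=120+max(0,k-14)+(w*np.arange(len(lo))).sum()/w.sum()
        P=ray(c,(u+.5)/S-.5+x0,(v+.5)/S-.5+y0,.055); print(v,round(u,1),row.min(),np.round(P[:2]*1e3,2))
E
```

```text
72 187.9 192.0 [656.35  59.43]
84 189.3 96.0 [655.86  58.8 ]
96 192.2 76.0 [655.44  58.11]
108 195.0 81.0 [655.01  57.41]
120 197.5 79.0 [654.57  56.73]
132 199.7 101.0 [654.11  56.06]
144 198.8 191.0 [653.52  55.52]
156 196.9 233.0 [652.87  55.02]
168 198.9 231.0 [652.4   54.36]
180 201.9 215.0 [651.97  53.64]
192 205.2 216.0 [651.56  52.92]
204 208.4 215.0 [651.14  52.19]
216 210.8 218.0 [650.69  51.5 ]
228 212.3 222.0 [650.19  50.84]
240 216.1 227.0 [649.79  50.08]
252 220.2 213.0 [649.41  49.31]
264 224.3 210.0 [649.02  48.53]
276 226.8 212.0 [648.56  47.83]
288 228.8 218.0 [648.08  47.14]
300 230.5 221.0 [647.58  46.46]
312 234.3 222.0 [647.18  45.69]
324 238.2 211.0 [646.78  44.91]
336 242.8 208.0 [646.41  44.1 ]
348 245.3 216.0 [645.95  43.38]
360 247.1 221.0 [645.44  42.69]
372 250.6 221.0 [645.03  41.92]
384 255.0 217.0 [644.64  41.11]
468 285.2 222.0 [641.91  35.39]
480 281.2 133.0 [641.12  34.94]
492 281.1 64.0 [640.52  34.31]
504 283.2 52.0 [640.01  33.58]
516 286.9 52.0 [639.58  32.77]
```

View pics/d4.png

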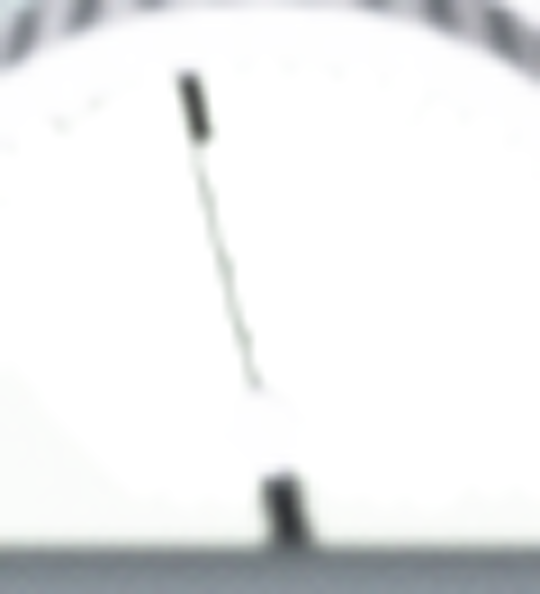

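The angles agree to within 2–3°, and parallax limits that figure. I'll release and view the dial from vertically above for a parallax-free check.

>>> {"op": "apply_moves", "data": {
  "increments": [
    {"xyz": [0, 0, 0], "rotation": [0, 0, 0], "grip": 0},
    {"xyz": [0, 0, 0], "rotation": [0, 0, 0], "grip": 0},
    {"xyz": [0, 0, -20], "rotation": [0, 0, 0], "grip": 0},
    {"xyz": [0, 30, -40], "rotation": [0, 0, 0], "grip": 0},
    {"xyz": [0, 70, -40], "rotation": [0, 0, 0], "grip": 0}
  ]
}}

```text
time: 4.9
ee_pos: [0.597, -0.0102, 0.0969]
eef_rot: [0.928, -0.373, 0.003, -0.0]
ft_force: [-0.5, -1.5, -0.6]
width: 0.0865
```

>>> {"op": "apply_moves", "data": {
  "increments": [
    {"xyz": [0, 12, 0], "rotation": [0, 0, 0], "grip": 0},
    {"xyz": [0, 12, 0], "rotation": [0, 0, 0], "grip": 0},
    {"xyz": [0, 12, 0], "rotation": [0, 0, 0], "grip": 0}
  ]
}}

```text
time: 5.28
ee_pos: [0.5894, -0.0176, 0.0974]
eef_rot: [0.928, -0.373, 0.003, -0.001]
ft_force: [-0.5, -0.0, 0.2]
width: 0.0872
```

```bash
python3 - <<'E'
from h import *
print(yaw(),tool()[0])
import pickle
c=cam('wrist');pickle.dump(c,open('w5.pkl','wb'))
print(proj(c,[.6435,.039,.055]))
cv2.imwrite('pics/w5.png',cv2.resize(c['img'],(768,576),interpolation=cv2.INTER_CUBIC))
E
```

```text
-43.77909930186229 [ 0.58940169 -0.01757548  0.09736228]
[253.8831985  103.86787938]
```

View pics/w5.png

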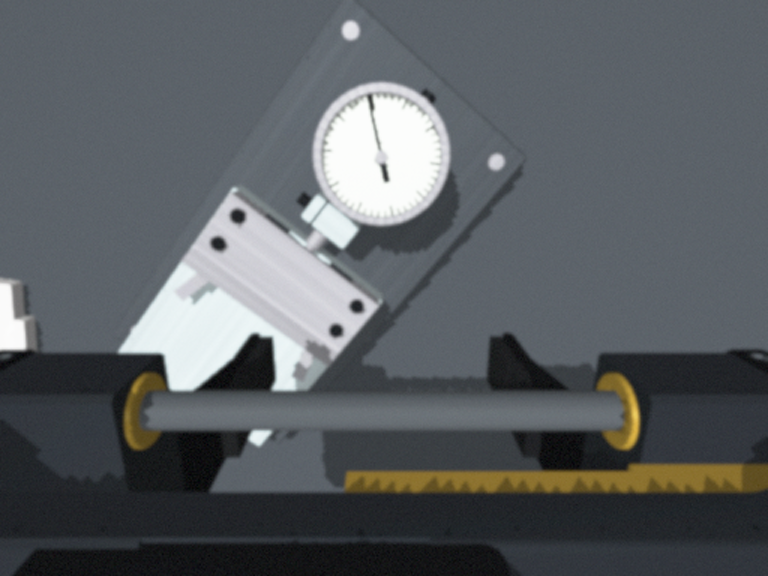

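```bash
python3 - <<'E'
from h import *
import pickle
c=pickle.load(open('w5.pkl','rb')); 
# rectify to top-down plane z=.055, 0.1 mm/px, world axes (x right,y up)
H=[];cx,cy=.6435,.039;N=620
src=np.float32([proj(c,[cx+a*.031,cy+b*.031,.055]) for a,b in [(-1,1),(1,1),(1,-1),(-1,-1)]])
M=cv2.getPerspectiveTransform(src,np.float32([(0,0),(N,0),(N,N),(0,N)]))
o=cv2.warpPerspective(c['img'],M,(N,N),flags=cv2.INTER_CUBIC)
cv2.imwrite('pics/d5.png',o[:600]); cv2.imwrite('d5.png',o)
g=cv2.cvtColor(o,cv2.COLOR_BGR2GRAY)
m=(g>150).astype(np.uint8);n,l,s,ce=cv2.connectedComponentsWithStats(m);i=1+s[1:,4].argmax()
h=cv2.convexHull(max(cv2.findContours((l==i).astype(np.uint8),0,2)[0],key=cv2.contourArea))
print('rim',cv2.fitEllipse(h))
yy,xx=np.mgrid[:N,:N]
for c0,nm in [((310,310),'c')]:
  rr=np.hypot(xx-310,yy-310)
  d=((g<150)&(rr<245)).astype(np.uint8); n,l,s,ce=cv2.connectedComponentsWithStats(d)
  for i in range(1,n):
    if s[i,4]>100:
      v,u=np.nonzero(l==i);q=np.stack([u,-v],1).astype(float);q-=q.mean(0);w,V=np.linalg.eigh(q.T@q);D=V[:,1]
      print(s[i],ce[i],np.degrees(np.arctan2(D[1],D[0]))%180,np.ptp(q@D))
E
```

```text
rim ((300.3679504394531, 312.6739807128906), (590.9119262695312, 617.6633911132812), 75.03591918945312)
[404  97  47  56 980] [426.29285714 125.46428571] 56.93627876569535 60.41323051675142
[ 250  332   50   73 1586] [274.34237074 368.19293821] 59.301965100704294 78.03181242939621
```

View pics/d5.png

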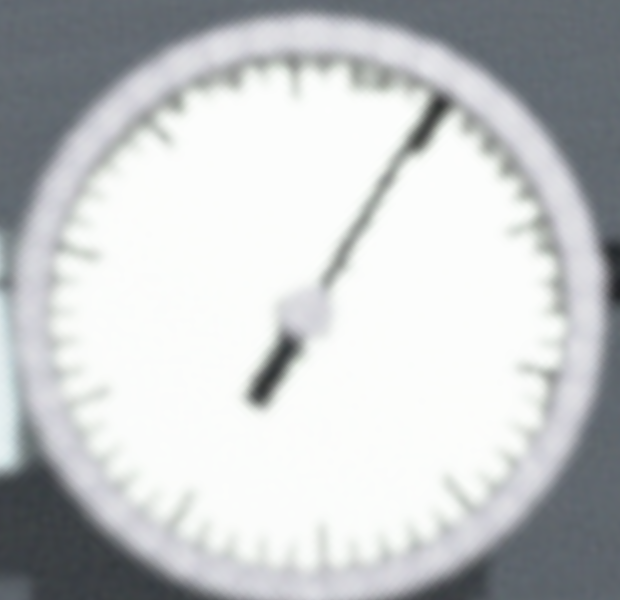

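```bash
cat > ptr.py <<'E'
import numpy as np,cv2
def run(f,c0,a0,zr=(198,232)):
    g=cv2.cvtColor(cv2.imread(f),cv2.COLOR_BGR2GRAY).astype(np.float32)
    # straighten: rows=radius along a0, cols = lateral offset
    a=np.radians(a0); R=np.arange(-110,245); L=np.arange(-40,41)
    rr,ll=np.meshgrid(R,L,indexing='ij')
    X=c0[0]+rr*np.cos(a)+ll*np.sin(a); Y=c0[1]-(rr*np.sin(a)-ll*np.cos(a))
    S=cv2.remap(g,X.astype(np.float32),Y.astype(np.float32),cv2.INTER_CUBIC)
    w=np.clip(np.median(S,1,keepdims=True)-15-S,0,None); w[:, np.abs(L)>22]=0
    lat=(w*L).sum(1)/np.maximum(w.sum(1),1e-6)
    nd=(R>40)&(R<165); tl=(R<-45)&(R>-95); mk=(R>zr[0])&(R<zr[1])
    for n,s in (('needle',nd),('needle+tail',nd|tl),('mark',mk)):
        p=np.polyfit(R[s],lat[s],1); print(n,'dir',a0-np.degrees(np.arctan(p[0])),'lat@0',p[1], 'mean lat',lat[s].mean(),'polar',a0-np.degrees(np.arctan2(lat[s].mean(),R[s].mean())))
E
python3 - <<'E'
from ptr import run
run('d5.png',(309,312),57.5)
E
```

```text
needle dir 59.541722224681784 lat@0 -0.5130410554225785 mean lat -4.167152356468062 polar 59.828086133546506
needle+tail dir 59.2606306850841 lat@0 -1.0462316543531291 mean lat -2.695093364767881 polar 60.376269267691946
mark dir 57.93785104242754 lat@0 0.6579362799585662 mean lat -0.9851133040562841 polar 57.76252297526697
```

The zero mark is at about 57.5° and the pointer at 59.4°, so I overshot by about 1.9°. I'll regrasp and correct.

```bash
python3 - <<'E'
from h import *
goto([.6443,.0395,.097],-43.8)
goto([.6443,.0395,.0535],-43.8)
E
```

```text
xyz [  0.3 -79.2   0.3] rot [-0.2 -0.3  0. ]
xyz [  0.1 -79.1  43.8] rot [-0.2 -0.3  0. ]
```

>>> {"op": "apply_moves", "data": {
  "increments": [
    {"xyz": [0, -40, 0], "rotation": [-0.2, -0.3, 0], "grip": 0},
    {"xyz": [0, -79, 0], "rotation": [-0.2, -0.3, 0], "grip": 0},
    {"xyz": [0, -79, 5], "rotation": [-0.2, -0.3, 0], "grip": 0},
    {"xyz": [0, -79, 40], "rotation": [-0.2, -0.3, 0], "grip": 0},
    {"xyz": [0, -79, 44], "rotation": [-0.2, -0.3, 0], "grip": 0}
  ]
}}

```text
time: 5.95
ee_pos: [0.6423, 0.0393, 0.0506]
eef_rot: [0.928, -0.372, -0.002, 0.001]
ft_force: [0.0, 0.6, 1.4]
width: 0.0869
```

>>> {"op": "apply_moves", "data": {
  "increments": [
    {"xyz": [0, 0, 0], "rotation": [0, 0, 0], "grip": 0},
    {"xyz": [0, 0, 0], "rotation": [0, 0, 0], "grip": 140},
    {"xyz": [0, 0, 0], "rotation": [0, 0, 0], "grip": 140},
    {"xyz": [0, 0, 0], "rotation": [0, 0, 0], "grip": 140},
    {"xyz": [0, 0, 0], "rotation": [0, 0, 0], "grip": 140}
  ]
}}

```text
time: 6.58
ee_pos: [0.6433, 0.0385, 0.0511]
eef_rot: [0.928, -0.373, -0.001, 0.001]
ft_force: [3.9, -2.2, 1.4]
width: 0.0573
```

```bash
python3 - <<'E'
from h import *
print(yaw(),tool()[0],r.read_state()['ft_force'],r.read_state()['width'])
E
```

```text
-43.77636380866065 [0.64327904 0.03845301 0.05111195] [ 3.89648969 -2.22742781  1.40460852] 0.057322717679855806
```

>>> {"op": "apply_moves", "data": {
  "increments": [
    {"xyz": [0, 0, -1], "rotation": [0, 0, -1.0], "grip": 140},
    {"xyz": [0, 0, -1], "rotation": [0, 0, -1.9], "grip": 140},
    {"xyz": [0, 0, -1], "rotation": [0, 0, -1.9], "grip": 140}
  ]
}}

```text
time: 6.95
ee_pos: [0.6433, 0.0384, 0.0513]
eef_rot: [0.934, -0.357, -0.001, 0.001]
ft_force: [5.3, -0.6, -9.6]
width: 0.0576
```

```bash
python3 - <<'E'
from h import *
print(yaw(),tool()[0],r.read_state()['ft_force'],r.read_state()['torque'])
E
```

```text
-41.82786414030325 [0.6432973  0.03835276 0.05128807] [ 5.33597063 -0.59976419 -9.57570133] [ 0.02020778 -1.2276394   0.04700021]
```

>>> {"op": "apply_moves", "data": {
  "increments": [
    {"xyz": [0, 0, 0], "rotation": [0, 0, 0], "grip": 0},
    {"xyz": [0, 0, 0], "rotation": [0, 0, 0], "grip": 0},
    {"xyz": [0, 0, -25], "rotation": [0, 0, 0], "grip": 0},
    {"xyz": [0, 30, -46], "rotation": [0, 0, 0], "grip": 0},
    {"xyz": [0, 80, -46], "rotation": [0, 0, 0], "grip": 0}
  ]
}}

```text
time: 7.58
ee_pos: [0.5911, -0.02, 0.0996]
eef_rot: [0.935, -0.356, 0.0, -0.0]
ft_force: [0.5, -1.9, 0.3]
width: 0.0864
```

>>> {"op": "apply_moves", "data": {
  "increments": [
    {"xyz": [0, 2, 0], "rotation": [0, 0, 0], "grip": 0},
    {"xyz": [0, 2, 0], "rotation": [0, 0, 0], "grip": 0}
  ]
}}

```text
time: 7.82
ee_pos: [0.5901, -0.0211, 0.1002]
eef_rot: [0.935, -0.356, 0.001, -0.0]
ft_force: [0.5, 0.5, -0.5]
width: 0.0868
```

```bash
cat > look.py <<'E'
from h import *
import pickle
from ptr import run
def rect(c,f,cx=.6435,cy=.039,N=620):
    src=np.float32([proj(c,[cx+a*.031,cy+b*.031,.055]) for a,b in [(-1,1),(1,1),(1,-1),(-1,-1)]])
    M=cv2.getPerspectiveTransform(src,np.float32([(0,0),(N,0),(N,N),(0,N)]))
    o=cv2.warpPerspective(c['img'],M,(N,N),flags=cv2.INTER_CUBIC); cv2.imwrite(f,o); cv2.imwrite('pics/'+f,o[:600])
E
python3 - <<'E'
from look import *
print(yaw(),tool()[0])
c=cam('wrist');pickle.dump(c,open('w6.pkl','wb')); rect(c,'d6.png'); run('d6.png',(309,312),59)
print(proj(c,[.6435,.039,.055]))
E
```

```text
-41.65379399209729 [ 0.59005576 -0.02108858  0.10019309]
needle dir 59.4961859347628 lat@0 -0.8660841849211885 mean lat -1.7537643981655384 polar 59.98022921512359
needle+tail dir 59.40720093447069 lat@0 -1.0337342653851305 mean lat -1.41497150710172 polar 60.51101145002562
mark dir 59.57634068919896 lat@0 -0.3814373702670352 mean lat -2.5442044843556544 polar 59.677978490650005
[254.27909621 100.25698499]
```

View pics/d6.png

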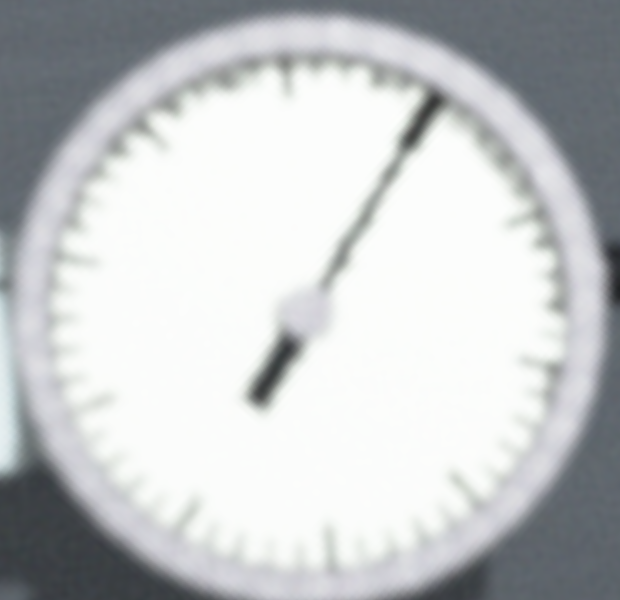

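The zero mark (59.6°) and the needle (59.45°) now agree within about 0.2°. Next I'll look at the deck and lip from above for the fixture's yaw.

```bash
python3 - <<'E'
from h import *
goto([.545,-.045,.16],5)
E
```

```text
xyz [-17.5  48.3 -60.1] rot [ -0.1  -0.1 -46.6]
```

>>> {"op": "apply_moves", "data": {
  "increments": [
    {"xyz": [-4, 10, -20], "rotation": [0, 0, -9.5], "grip": 0},
    {"xyz": [-8, 20, -40], "rotation": [0, 0, -19], "grip": 0},
    {"xyz": [-12, 30, -60], "rotation": [0, 0, -28.5], "grip": 0},
    {"xyz": [-17, 48, -60], "rotation": [0, 0, -38], "grip": 0},
    {"xyz": [-17, 48, -60], "rotation": [0, 0, -46.6], "grip": 0}
  ]
}}

```text
time: 8.5
ee_pos: [0.5455, -0.0447, 0.1601]
eef_rot: [0.999, 0.047, 0.001, -0.0]
ft_force: [-0.1, 0.6, 0.0]
width: 0.087
```

>>> {"op": "apply_moves", "data": {
  "increments": [
    {"xyz": [0, 0, 0], "rotation": [0, 0, 0], "grip": 0},
    {"xyz": [0, 0, 0], "rotation": [0, 0, 0], "grip": 0}
  ]
}}

```text
time: 8.75
ee_pos: [0.5459, -0.0439, 0.1601]
eef_rot: [0.999, 0.046, 0.001, -0.001]
ft_force: [1.4, -0.1, 0.8]
width: 0.0871
```

```bash
python3 - <<'E'
from h import *
import pickle
print(yaw(),tool()[0])
c=cam('wrist');pickle.dump(c,open('w7.pkl','wb'))
cv2.imwrite('pics/w7.png',cv2.resize(c['img'],(768,576),interpolation=cv2.INTER_CUBIC))
E
```

```text
5.223153697187161 [ 0.54588419 -0.04386906  0.16006708]
```

View pics/w7.png

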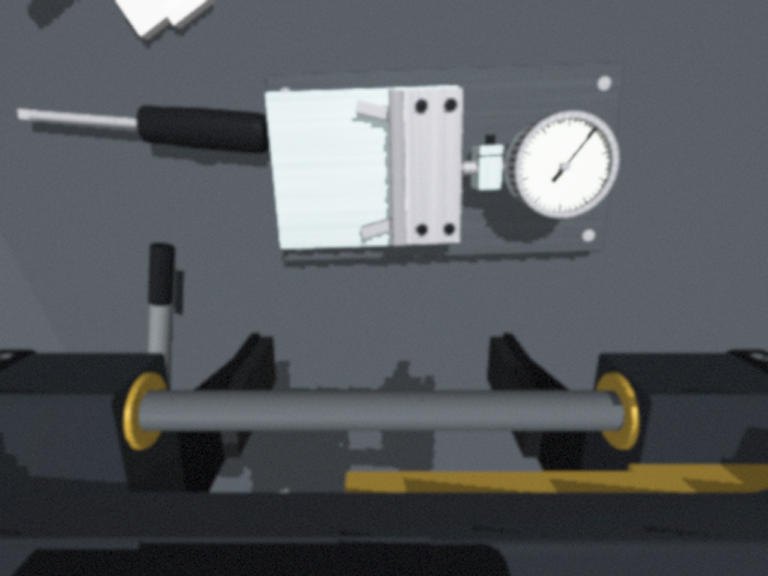

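```bash
python3 - <<'E'
from h import *
import pickle
c=pickle.load(open('w7.pkl','rb')); im=c['img']
g=cv2.cvtColor(im,cv2.COLOR_BGR2GRAY)
S=6;x0,y0=170,50
G=cv2.resize(g[y0:175,x0:320],None,fx=S,fy=S,interpolation=cv2.INTER_CUBIC)
px=lambda u,v:((u+.5)/S-.5+x0,(v+.5)/S-.5+y0)
m=(G>150).astype(np.uint8);n,l,s,ce=cv2.connectedComponentsWithStats(m);i=1+s[1:,4].argmax()
f=(l==i).astype(np.uint8); print(s[i])
# screws = holes
cs,h=cv2.findContours(f,cv2.RETR_CCOMP,2)
sc=[]
for k,q in enumerate(cs):
    if h[0][k][3]>=0 and 150<cv2.contourArea(q)<3000:
        mm=cv2.moments(q);u,v=mm['m10']/mm['m00'],mm['m01']/mm['m00'];P=ray(c,*px(u,v),.042);sc.append(P[:2]);print('screw',px(u,v),P[:2],cv2.contourArea(q))
def edge(pts,z,nm,vert=False):
    P=np.array([ray(c,*px(u,v),z)[:2] for u,v in pts],np.float32)
    vx,vy,a,b=cv2.fitLine(P,cv2.DIST_HUBER,0,.01,.01).ravel(); ang=np.degrees(np.arctan2(vy,vx))
    print(nm,'angle',(ang+90)%180-90,'pt',a,b)
cols=lambda a,b,last:[(u,np.nonzero(f[:,u])[0][-1 if last else 0]) for u in range(a,b,5)]
rows=lambda a,b,last:[(np.nonzero(f[v])[0][-1 if last else 0],v) for v in range(a,b,5)]
U=lambda x:int((x/1.5-x0)*S); V=lambda y:int((y/1.5-y0)*S)
edge(cols(U(275),U(350),False),.03,'deck +y'); edge(cols(U(295),U(350),True),.03,'deck -y')
edge(rows(V(105),V(235),False),.03,'deck front')
edge(rows(V(95),V(150),True),.042,'lip back a');edge(rows(V(185),V(235),True),.042,'lip back b');edge(rows(V(95),V(150),True)+rows(V(185),V(235),True),.042,'lip back')
edge(cols(U(410),U(455),False),.042,'lip +y');edge(cols(U(410),U(455),True),.042,'lip -y')
cv2.imwrite('pics/f7.png',np.vstack([cv2.resize(G,None,fx=.7,fy=.7)])[:600,:800])
# 
for a in (4,5,6):
  pass
E
```

```text
[    39     39    861    658 475549]
screw (280.7613845710996, 152.7501871042026) [ 0.5673182  -0.00710771] 1930.0
screw (298.99435388011545, 152.3154751797136) [ 0.58435882 -0.00514257] 1963.0
screw (260.20685064149114, 146.88749697409827) [ 0.54751468 -0.0033805 ] 459.0
screw (258.4193494299128, 79.31539235412475) [0.54019591 0.05539181] 248.5
screw (280.3437478339225, 70.47940782329428) [0.55851254 0.06430044] 2404.5
screw (299.86847486444265, 69.70239408142633) [0.57535577 0.06647459] 2418.0
deck +y angle 6.7116165 pt 0.49281114 0.06877174
deck -y angle 7.3787155 pt 0.5068105 -0.026503997
deck front angle -83.103676 pt 0.4702434 0.01989667
lip back a angle -83.77084 pt 0.5836144 0.057545286
lip back b angle -83.53443 pt 0.5898847 0.0068468438
lip back angle -83.01989 pt 0.5865774 0.03338656
lip +y angle 7.7606354 pt 0.5644666 0.07609041
lip -y angle 7.058693 pt 0.5750203 -0.015073521
```

View pics/f7.png

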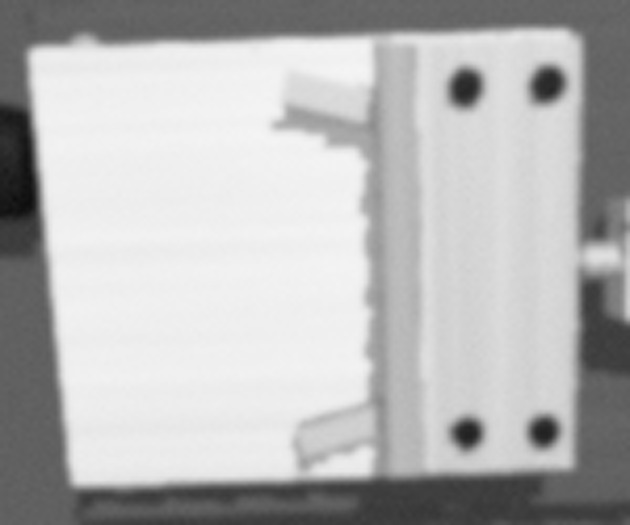

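The fixture yaw is 7.0°. Edges, screws and bezel axis all agree, giving a datum of about (0.575, 0.0304). Next I move to view the holder.

```bash
python3 - <<'E'
from h import *
goto([.445,.215,.18],12)
E
```

```text
xyz [ -76.7 -267.2  -19.8] rot [-0.1 -0.1 -6.8]
```

>>> {"op": "apply_moves", "data": {
  "increments": [
    {"xyz": [-16, -56, -15], "rotation": [0, 0, -2], "grip": 0},
    {"xyz": [-32, -112, -20], "rotation": [0, 0, -4], "grip": 0},
    {"xyz": [-48, -168, -20], "rotation": [0, 0, -6], "grip": 0},
    {"xyz": [-64, -223, -20], "rotation": [0, 0, -6.8], "grip": 0},
    {"xyz": [-77, -267, -20], "rotation": [0, 0, -6.8], "grip": 0}
  ]
}}

```text
time: 9.43
ee_pos: [0.4436, 0.2174, 0.1805]
eef_rot: [0.994, 0.105, 0.001, -0.001]
ft_force: [1.0, 0.3, 0.0]
width: 0.0867
```

>>> {"op": "apply_moves", "data": {
  "increments": [
    {"xyz": [0, 0, 0], "rotation": [0, 0, 0], "grip": 0},
    {"xyz": [0, 0, 0], "rotation": [0, 0, 0], "grip": 0}
  ]
}}

```text
time: 9.68
ee_pos: [0.4438, 0.2173, 0.1805]
eef_rot: [0.995, 0.105, 0.001, -0.001]
ft_force: [1.2, -1.4, 0.2]
width: 0.0867
```

```bash
python3 - <<'E'
from h import *
import pickle
print(yaw(),tool()[0])
c=cam('wrist');pickle.dump(c,open('w8.pkl','wb'))
cv2.imwrite('pics/w8.png',cv2.resize(c['img'],(768,576),interpolation=cv2.INTER_CUBIC))
E
```

```text
12.00036190397404 [0.44376213 0.21725883 0.18047758]
```

View pics/w8.png

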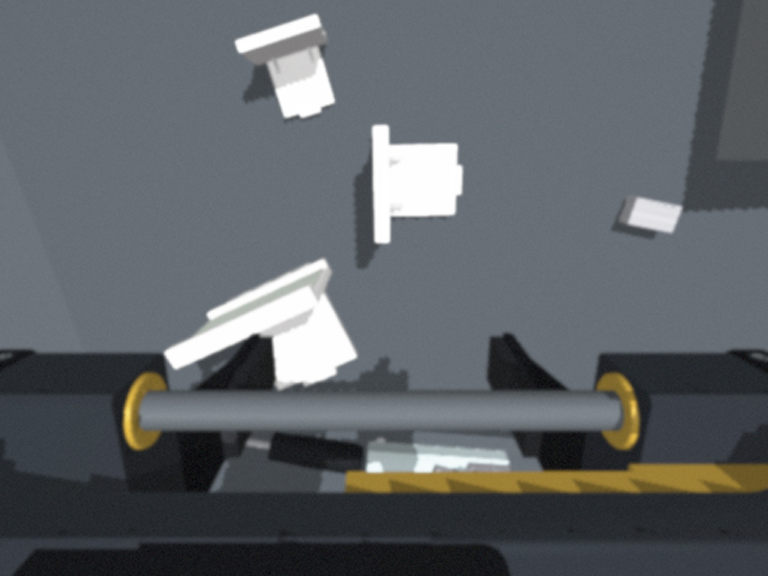

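The middle holder is clear at (380,183), with its tongue pointing right. I'll measure its edges.

```bash
python3 - <<'E'
from h import *
import pickle
c=pickle.load(open('w8.pkl','rb')); im=c['img']
g=cv2.cvtColor(im,cv2.COLOR_BGR2GRAY)
S=6;x0,y0=230,70
G=cv2.resize(g[y0:170,x0:320],None,fx=S,fy=S,interpolation=cv2.INTER_CUBIC)
px=lambda u,v:((u+.5)/S-.5+x0,(v+.5)/S-.5+y0)
f=(G>165).astype(np.uint8);n,l,s,ce=cv2.connectedComponentsWithStats(f);i=1+s[1:,4].argmax();f=(l==i).astype(np.uint8)
def edge(pts,z,nm):
    P=np.array([ray(c,*px(u,v),z)[:2] for u,v in pts],np.float32)
    vx,vy,a,b=cv2.fitLine(P,cv2.DIST_HUBER,0,.01,.01).ravel(); ang=np.degrees(np.arctan2(vy,vx))
    print(nm,'angle',(ang+90)%180-90,'pt',a,b); return P
U=lambda x:int((x/1.5-x0)*S); V=lambda y:int((y/1.5-y0)*S)
cols=lambda a,b,last:[(u,np.nonzero(f[:,u])[0][-1 if last else 0]) for u in range(a,b,4)]
rows=lambda a,b,last:[(np.nonzero(f[v])[0][-1 if last else 0],v) for v in range(a,b,4)]
edge(cols(U(405),U(450),False),.006,'tongue +y');edge(cols(U(405),U(450),True),.006,'tongue -y')
edge(rows(V(148),V(161),True)+rows(V(198),V(212),True),.006,'front')
edge(rows(V(172),V(190),True),.006,'nose')
edge(rows(V(132),V(236),False),.06,'face back top')
edge(rows(V(128),V(139),True)+rows(V(222),V(238),True),.06,'face front top')
A=edge(cols(U(376),U(387),False),.06,'face +y end');B=edge(cols(U(376),U(387),True),.06,'face -y end'); print(A.mean(0),B.mean(0),(A.mean(0)+B.mean(0))/2)
cv2.imwrite('pics/f8.png',np.hstack([G,G*f])[:600,:1080][:, :800])
E
```

```text
tongue +y angle 13.052727 pt 0.4526699 0.3088392
tongue -y angle 13.405342 pt 0.47147837 0.26000664
front angle -77.058685 pt 0.484613 0.28914803
nose angle -76.73545 pt 0.48880392 0.2893003
face back top angle -77.01127 pt 0.42474934 0.27924493
face front top angle -76.911964 pt 0.43522617 0.27956223
face +y end angle 13.127838 pt 0.42251998 0.31182706
face -y end angle 9.147629 pt 0.4383111 0.24225733
[0.42292663 0.3119065 ] [0.4377378  0.24219084] [0.4303322  0.27704865]
```

View pics/f8.png

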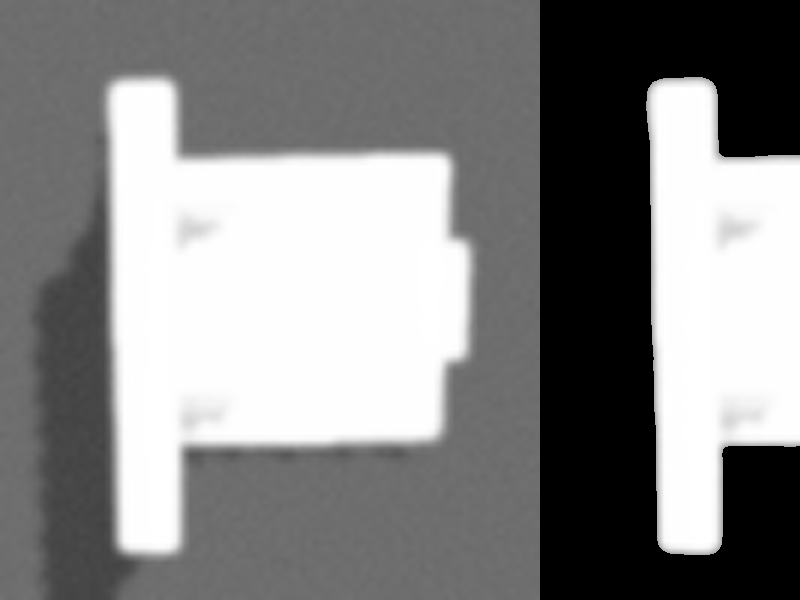

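```bash
python3 - <<'E'
from h import *
goto([.4308,.2770,.12],13.1)
E
```

```text
xyz [ -0.6 -61.8  60.4] rot [-0.1 -0.1 -1.2]
```

>>> {"op": "apply_moves", "data": {
  "increments": [
    {"xyz": [-0.6, -40, 20], "rotation": [-0.1, -0.1, -1.2], "grip": 0},
    {"xyz": [-0.6, -62, 50], "rotation": [-0.1, -0.1, -1.2], "grip": 0},
    {"xyz": [-0.6, -62, 60], "rotation": [-0.1, -0.1, -1.2], "grip": 0},
    {"xyz": [-0.6, -62, 60], "rotation": [-0.1, -0.1, -1.2], "grip": 0}
  ]
}}

```text
time: 10.22
ee_pos: [0.4313, 0.2755, 0.12]
eef_rot: [0.994, 0.113, -0.0, 0.001]
ft_force: [1.0, -0.5, 0.0]
width: 0.0871
```

```bash
python3 - <<'E'
from h import *
c=cam('wrist');cv2.imwrite('pics/w9.png',cv2.resize(c['img'],(768,576),interpolation=cv2.INTER_CUBIC))
goto([.4308,.2770,.03],13.1)
E
```

```text
xyz [-0.6 -1.5 90.7] rot [ 0.1 -0.  -0.1]
```

View pics/w9.png

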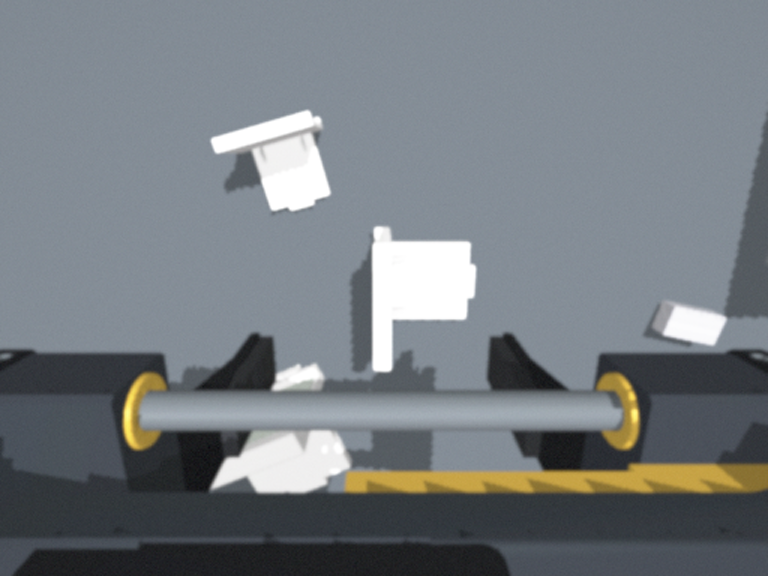

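The face sits midway between the fingers at (382,300). I'll descend.

>>> {"op": "apply_moves", "data": {
  "increments": [
    {"xyz": [-0.6, -1.5, 40], "rotation": [0, 0, 0], "grip": 0},
    {"xyz": [-0.6, -1.5, 75], "rotation": [0, 0, 0], "grip": 0},
    {"xyz": [-0.6, -1.5, 88], "rotation": [0, 0, 0], "grip": 0},
    {"xyz": [-0.6, -1.5, 90], "rotation": [0, 0, 0], "grip": 0},
    {"xyz": [-0.6, -1.5, 90], "rotation": [0, 0, 0], "grip": 0}
  ]
}}

```text
time: 10.9
ee_pos: [0.4317, 0.2773, 0.032]
eef_rot: [0.994, 0.113, 0.001, 0.0]
ft_force: [0.4, -0.0, 0.1]
width: 0.0867
```

```bash
python3 - <<'E'
from h import *
print(yaw(),tool()[0],r.read_state()['ft_force'])
c=cam('wrist');cv2.imwrite('pics/w10.png',cv2.resize(c['img'],(768,576),interpolation=cv2.INTER_CUBIC))
goto([.4308,.2770,.03],13.1)
E
```

```text
12.966149975075151 [0.43171115 0.27729207 0.03203944] [ 0.42834262 -0.03885986  0.07778073]
xyz [-0.9  0.1  2.1] rot [ 0.1 -0.1 -0.1]
```

View pics/w10.png

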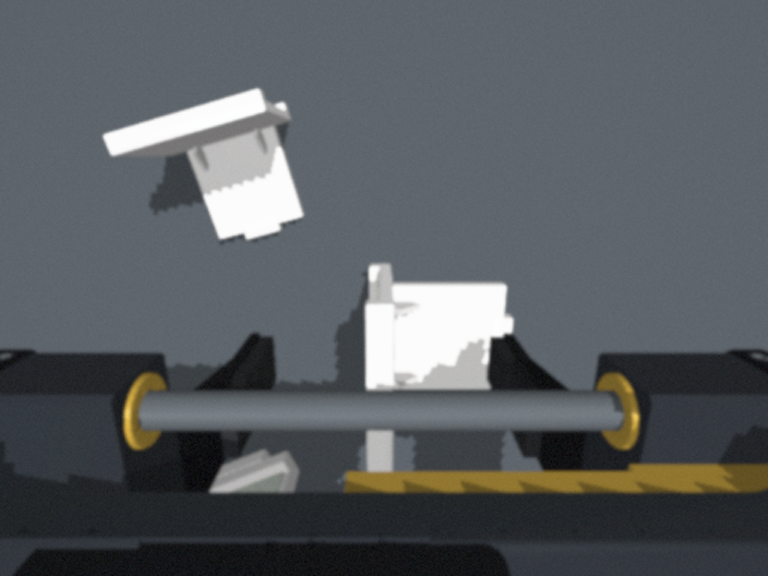

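Good. The face at (378,345) lies between the pads, so I'll close.

>>> {"op": "apply_moves", "data": {
  "increments": [
    {"xyz": [-1, 0, 1.5], "rotation": [0, 0, 0], "grip": 120},
    {"xyz": [-1, 0, 2], "rotation": [0, 0, 0], "grip": 255},
    {"xyz": [-1, 0, 2], "rotation": [0, 0, 0], "grip": 255},
    {"xyz": [-1, 0, 2], "rotation": [0, 0, 0], "grip": 255},
    {"xyz": [-1, 0, 2], "rotation": [0, 0, 0], "grip": 255}
  ],
  "squeeze": 30
}}

```text
time: 11.58
ee_pos: [0.4307, 0.2772, 0.0301]
eef_rot: [0.994, 0.113, 0.001, 0.0]
ft_force: [0.9, -0.7, 0.7]
width: 0.0448
```

>>> {"op": "apply_moves", "data": {
  "increments": [
    {"xyz": [0, 0, 0], "rotation": [0, 0, 0], "grip": 255},
    {"xyz": [0, 0, 0], "rotation": [0, 0, 0], "grip": 255},
    {"xyz": [0, 0, 0], "rotation": [0, 0, 0], "grip": 255}
  ]
}}

```text
time: 11.95
ee_pos: [0.4307, 0.2771, 0.03]
eef_rot: [0.994, 0.113, 0.001, 0.0]
ft_force: [-0.2, 0.2, -1.0]
width: 0.0151
```

>>> {"op": "apply_moves", "data": {
  "increments": [
    {"xyz": [0, 0, 0], "rotation": [0, 0, 0], "grip": 255},
    {"xyz": [0, 0, 0], "rotation": [0, 0, 0], "grip": 255},
    {"xyz": [0, 0, 0], "rotation": [0, 0, 0], "grip": 255}
  ]
}}

```text
time: 12.32
ee_pos: [0.4307, 0.2771, 0.03]
eef_rot: [0.994, 0.113, 0.001, 0.0]
ft_force: [0.0, 0.0, -0.9]
width: 0.0086
```

```bash
python3 - <<'E'
from h import *
print(yaw(),tool()[0],r.read_state()['ft_force'],r.read_state()['torque'])
goto([.4310,.2770,.12],13.1)
E
```

```text
12.975215934505439 [0.43069786 0.2771254  0.0300271 ] [ 0.03338777  0.00690399 -0.90309987] [-0.02779323 -0.16132427 -0.01642749]
xyz [  0.5   0.3 -90. ] rot [ 0.1 -0.1 -0.1]
```

>>> {"op": "apply_moves", "data": {
  "increments": [
    {"xyz": [0, 0, -20], "rotation": [0, 0, 0], "grip": 255},
    {"xyz": [0, 0, -50], "rotation": [0, 0, 0], "grip": 255},
    {"xyz": [0, 0, -90], "rotation": [0, 0, 0], "grip": 255},
    {"xyz": [0, 0, -110], "rotation": [0, 0, 0], "grip": 255},
    {"xyz": [0, 0, -110], "rotation": [0, 0, 0], "grip": 255}
  ]
}}

```text
time: 12.95
ee_pos: [0.4313, 0.2779, 0.1425]
eef_rot: [0.994, 0.113, 0.003, -0.0]
ft_force: [-0.0, -0.7, -0.6]
width: 0.0088
```

```bash
python3 - <<'E'
from h import *
import pickle
c=pickle.load(open('w7.pkl','rb')); W=deproj(c); 
P=W[72:100,92:177].reshape(-1,3); print('screwdriver z',np.nanpercentile(P[:,2],[50,90,98]), np.nanmax(P[P[:,2]>.01,0]))
st=r.read_state();print(yaw(),tool()[0],st['ft_force'],st['torque'],st['width'])
a=np.radians(7); D=np.array([.5749,.0304]); e=np.array([np.cos(a),np.sin(a)])
p=D-e*.118; print(p); goto([*p,.10],7); 
c=cam('wrist');pickle.dump(c,open('w11.pkl','wb'));cv2.imwrite('pics/w11.png',cv2.resize(c['img'],(768,576),interpolation=cv2.INTER_CUBIC))
E
```

```text
screwdriver z [0.02316061 0.02542675 0.02623787] 0.4628093305912091
12.979997436866437 [0.43130803 0.27790618 0.14245495] [-0.01544198 -0.73019781 -0.55373919] [-0.04971376 -0.12894214 -0.04877646] 0.008775696406439175
[0.45777955 0.01601942]
xyz [-33.3 261.1  42.4] rot [ 0.  -0.3  6. ]
```

View pics/w11.png

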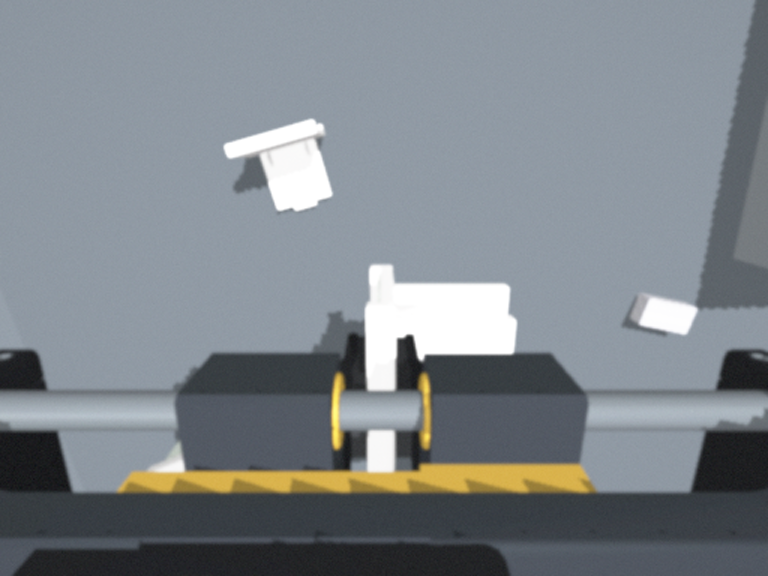

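The holder is held. I'll measure its pose in the hand while it is visible, and move to above the deck entry.

```bash
cat > inhand.py <<'E'
from h import *
def inh(c,p,R,xr=(262,335),y0=180,y1=240,off=.030,thr=165):
    "tongue edges in tool frame; top of tongue at TCPz-off+.006"
    g=cv2.cvtColor(c['img'],cv2.COLOR_BGR2GRAY); S=6; x0=250
    G=cv2.resize(g[y0:y1,x0:360],None,fx=S,fy=S,interpolation=cv2.INTER_CUBIC)
    f=(G>thr).astype(np.uint8);n,l,s,ce=cv2.connectedComponentsWithStats(f);i=1+s[1:,4].argmax();f=(l==i).astype(np.uint8)
    z=p[2]-off+.006
    def T(u,v): return R.inv().apply(ray(c,(u+.5)/S-.5+x0,(v+.5)/S-.5+y0,z)-p)[:2]*1e3
    return G,f,T
def line(P):
    vx,vy,a,b=cv2.fitLine(np.float32(P),cv2.DIST_HUBER,0,.01,.01).ravel(); return round(float(np.degrees(np.arctan2(vy,vx))),2),round(float(a),2),round(float(b),2)
E
python3 - <<'E'
from inhand import *
import pickle
c=pickle.load(open('w11.pkl','rb'));p,R=tool()
G,f,T=inh(c,p,R)
cv2.imwrite('pics/f11.png',np.vstack([G,G*f])[:, :800])
E
```

```text
(no output)
```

View pics/f11.png

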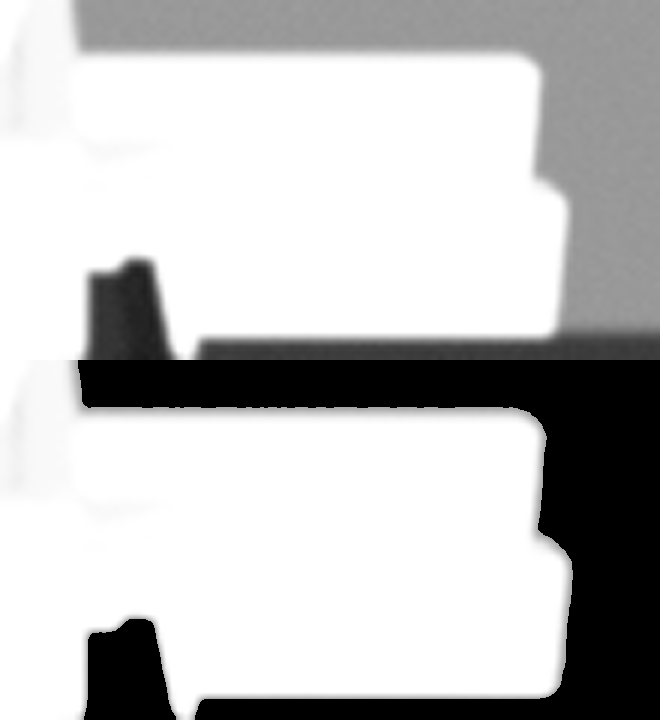

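>>> {"op": "apply_moves", "data": {
  "increments": [
    {"xyz": [-8, 55, 0], "rotation": [0, 0, 1.5], "grip": 255},
    {"xyz": [-16, 110, 0], "rotation": [0, 0, 3], "grip": 255},
    {"xyz": [-24, 165, 0], "rotation": [0, 0, 4.5], "grip": 255},
    {"xyz": [-30, 220, 0], "rotation": [0, 0, 6], "grip": 255},
    {"xyz": [-33, 261, 0], "rotation": [0, -0.3, 6], "grip": 255}
  ]
}}

```text
time: 13.62
ee_pos: [0.4564, 0.0129, 0.1404]
eef_rot: [0.998, 0.06, -0.001, 0.001]
ft_force: [0.1, 0.0, -0.6]
width: 0.0084
```

```bash
python3 - <<'E'
from inhand import *
import pickle
c=pickle.load(open('w11.pkl','rb'))
p=np.array([.43130803,.27790618,.14245495]); a=np.radians(12.98)
X=np.array([np.cos(a),np.sin(a),0]);Z=np.array([0,0,-1.]);R=Ro.from_matrix(np.stack([X,np.cross(Z,X),Z],1))
for off in (.030,.033):
  G,f,T=inh(c,p,R,off=off)
  print('+y edge',line([T(u,np.nonzero(f[:,u])[0][0]) for u in range(110,500,5)]))
  print('front',line([T(np.nonzero(f[v])[0][-1],v) for v in range(85,165,4)]))
  print('nose',line([T(np.nonzero(f[v])[0][-1],v) for v in range(220,310,4)]))
print(yaw(),tool()[0]); goto([.4578,.0160,.075],7)
E
```

```text
+y edge (0.11, 33.12, -27.57)
front (89.13, 54.96, -19.01)
nose (89.68, 59.2, -2.5)
+y edge (0.11, 33.71, -26.7)
front (89.13, 55.91, -18.0)
nose (89.68, 60.23, -1.21)
6.848897899335003 [0.45641259 0.01293728 0.14040977]
xyz [ 1.9 -3.  65.4] rot [ 0.1  0.2 -0.2]
```

>>> {"op": "apply_moves", "data": {
  "increments": [
    {"xyz": [2, -3, 30], "rotation": [0.1, 0.2, -0.2], "grip": 255},
    {"xyz": [2, -3, 60], "rotation": [0.1, 0.2, -0.2], "grip": 255},
    {"xyz": [2, -3, 71], "rotation": [0.1, 0.2, -0.2], "grip": 255},
    {"xyz": [2, -3, 71], "rotation": [0.1, 0.2, -0.2], "grip": 255}
  ]
}}

```text
time: 14.12
ee_pos: [0.4573, 0.0163, 0.0689]
eef_rot: [0.998, 0.062, -0.001, -0.001]
ft_force: [0.2, 0.1, -1.1]
width: 0.0089
```

```bash
python3 - <<'E'
from inhand import *
import pickle
st=r.read_state();print(yaw(),tool()[0],st['ft_force'],st['width'])
c=cam('wrist');pickle.dump(c,open('w12.pkl','wb'));cv2.imwrite('pics/w12.png',cv2.resize(c['img'],(768,576),interpolation=cv2.INTER_CUBIC))
c=cam('scene');pickle.dump(c,open('s12.pkl','wb'));cv2.imwrite('pics/s12.png',cv2.resize(c['img'][150:290,180:360],None,fx=4,fy=4,interpolation=cv2.INTER_CUBIC))
E
```

```text
7.0779469333012885 [0.45727589 0.01628858 0.06892857] [ 0.20696566  0.07775502 -1.11937381] 0.008932020326359508
```

View pics/w12.png

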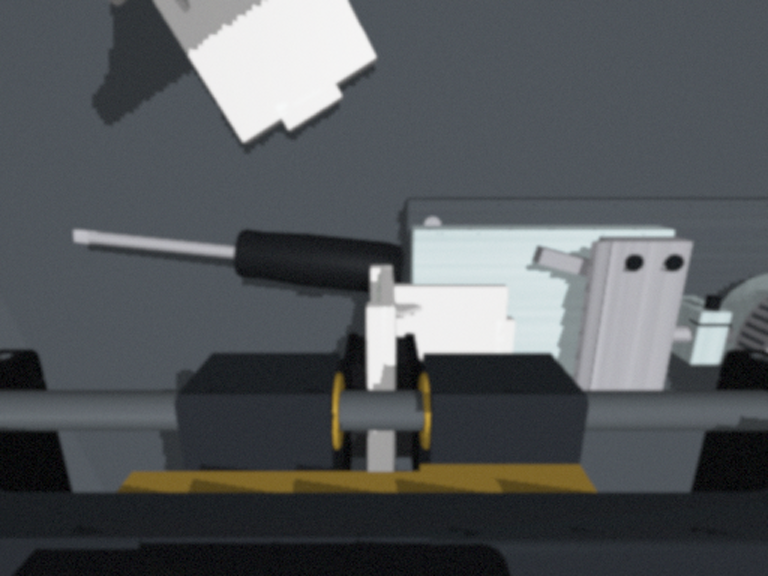

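View pics/s12.png

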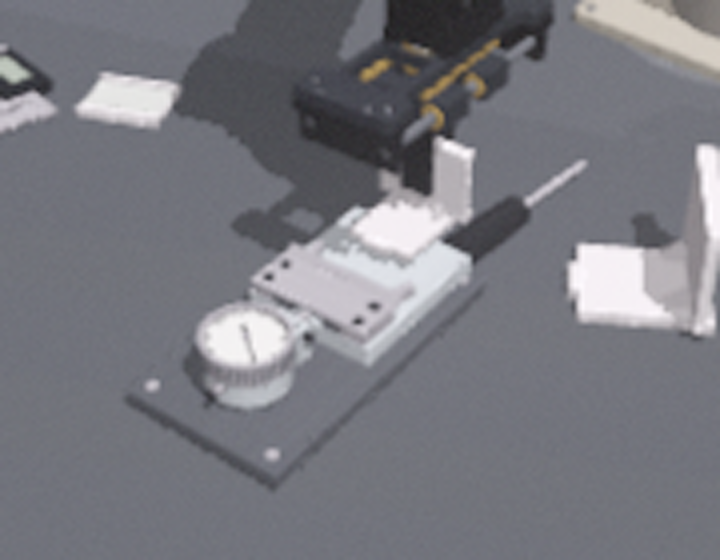

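```bash
python3 - <<'E'
from h import *
import pickle
c=pickle.load(open('w12.pkl','rb'))
a=np.radians(7);D=np.array([.5749,.0304]);E=np.array([[np.cos(a),np.sin(a)],[-np.sin(a),np.cos(a)]])
fx=lambda u,v,z:np.round(E@(ray(c,u/1.5,v/1.5,z)[:2]-D)*1e3,2)
g=cv2.cvtColor(c['img'],cv2.COLOR_BGR2GRAY).astype(float)
def ce(col,r0,r1):  # strongest edge row, subpixel-ish
    d=np.gradient(g[:,col]);k=r0+np.abs(d[r0:r1]).argmax();w=np.abs(d[k-2:k+3]);return (w*np.arange(k-2,k+3)).sum()/w.sum()
for col in (275,290,305,320,330):
    v=ce(col,183,196); print('tongue +y',col,v,fx(col*1.5,v*1.5,.0449))
for col in (280,300,330,350):
    v=ce(col,146,158); print('deck +y',col,v,fx(col*1.5,v*1.5,.03))
def re(row,c0,c1):
    d=np.gradient(g[row]);k=c0+np.abs(d[c0:c1]).argmax();w=np.abs(d[k-2:k+3]);return (w*np.arange(k-2,k+3)).sum()/w.sum()
for row in (194,200,206): u=re(row,332,346);print('front',row,u,fx(u*1.5,row*1.5,.0449))
for row in (218,226): u=re(row,336,350);print('nose',row,u,fx(u*1.5,row*1.5,.0449))
p=tool()[0];print('TCP fix',E@(p[:2]-D)*1e3)
E
```

```text
tongue +y 275 190.51181102362204 [-105.82   25.89]
tongue +y 290 190.6448598130841 [-96.22  25.82]
tongue +y 305 190.7037037037037 [-86.62  25.79]
tongue +y 320 190.63809523809525 [-77.02  25.85]
tongue +y 330 190.66666666666666 [-70.62  25.84]
deck +y 280 152.57062146892656 [-101.94   47.89]
deck +y 300 152.5536723163842 [-88.6   47.92]
deck +y 330 151.99056603773585 [-68.6   48.33]
deck +y 350 152.0 [-55.27  48.34]
front 194 337.87179487179486 [-65.4   23.62]
front 200 338.0 [-64.97  19.56]
front 206 337.13513513513516 [-65.19  15.45]
nose 218 342.875 [-60.71   7.08]
nose 226 341.8333333333333 [-60.9    1.38]
TCP fix [-117.38772112    0.18669237]
```

```bash
cat > fx.py <<'E'
from h import *
a=np.radians(7);D=np.array([.5749,.0304]);E=np.array([[np.cos(a),np.sin(a)],[-np.sin(a),np.cos(a)]])
def st():
    s=r.read_state();p=tool(s)[0];print('t',round(s['time'],2),'fix mm',np.round(E@(p[:2]-D)*1e3,2),'z',round(p[2]*1e3,2),'yaw',round(yaw(s),2),'F fix',np.round(E@np.array(s['ft_force'])[:2],1),round(s['ft_force'][2],1),'T',np.round(s['torque'],2),'w',round(s['width']*1e3,2))
def gf(x,y,z,yw=7): goto([*(D+E.T@np.array([x,y])/1e3),z/1e3],yw)
E
python3 - <<'E'
from fx import *
st(); gf(-117,-0.7,60.6)
E
```

```text
t 14.22 fix mm [-117.39    0.19] z 70.19 yaw 7.07 F fix [-0.4 -0.3] -0.3 T [-0.01 -0.13  0.01] w 9.17
xyz [0.4 0.9 9.6] rot [-0.  -0.1  0.1]
```

>>> {"op": "apply_moves", "data": {
  "increments": [
    {"xyz": [0.4, 0.9, 6], "rotation": [0, -0.1, 0], "grip": 255},
    {"xyz": [0.4, 0.9, 8], "rotation": [0, -0.1, 0], "grip": 255},
    {"xyz": [0.4, 0.9, 9.5], "rotation": [0, -0.1, 0], "grip": 255},
    {"xyz": [0.4, 0.9, 9.5], "rotation": [0, -0.1, 0], "grip": 255}
  ]
}}

```text
time: 14.72
ee_pos: [0.4588, 0.0155, 0.0606]
eef_rot: [0.998, 0.062, -0.0, -0.0]
ft_force: [0.3, -1.1, -0.9]
width: 0.0087
```

```bash
python3 - <<'E'
from fx import *
st(); gf(-95,-0.7,60.5)
c=cam('scene');cv2.imwrite('pics/s13.png',cv2.resize(c['img'][150:290,180:360],None,fx=4,fy=4,interpolation=cv2.INTER_CUBIC))
E
```

```text
t 14.72 fix mm [-117.02   -0.67] z 60.65 yaw 7.07 F fix [ 0.1 -1.1] -0.9 T [-0.01 -0.1   0.02] w 8.68
xyz [22.   0.1  0.1] rot [-0.   0.   0.1]
```

View pics/s13.png

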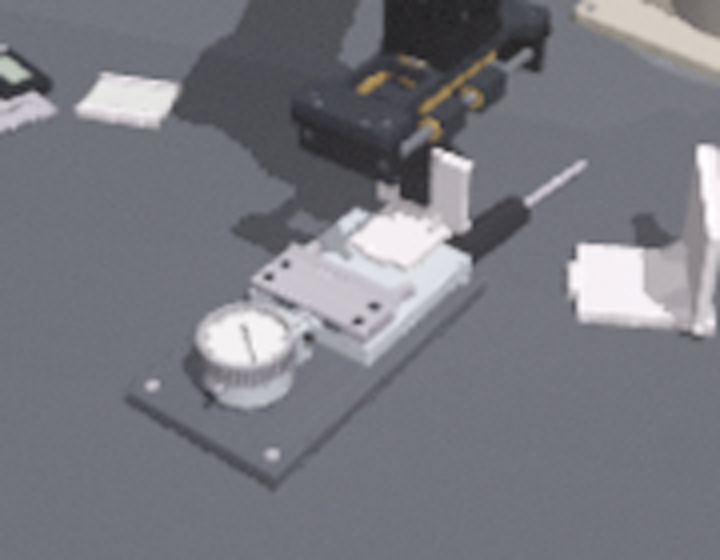

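The tongue is just over the deck and in line. I'll slide it in gradually, watching the forces.

>>> {"op": "apply_moves", "data": {
  "increments": [
    {"xyz": [7, 0, 0], "rotation": [0, 0, 0], "grip": 255},
    {"xyz": [14, 0, 0], "rotation": [0, 0, 0], "grip": 255},
    {"xyz": [20, 0, 0], "rotation": [0, 0, 0], "grip": 255},
    {"xyz": [26, 0, 0], "rotation": [0, 0, 0], "grip": 255},
    {"xyz": [30, 0, 0], "rotation": [0, 0, 0], "grip": 255}
  ]
}}

```text
time: 15.4
ee_pos: [0.4891, 0.0193, 0.0607]
eef_rot: [0.998, 0.062, -0.0, -0.0]
ft_force: [0.5, -0.2, -0.9]
width: 0.0089
```

```bash
python3 - <<'E'
from fx import *
import pickle
st(); gf(-70,-0.7,60.3)
c=cam('wrist');pickle.dump(c,open('w14.pkl','wb'));cv2.imwrite('pics/w14.png',cv2.resize(c['img'],(768,576),interpolation=cv2.INTER_CUBIC))
E
```

```text
t 15.4 fix mm [-86.56  -0.56] z 60.65 yaw 7.08 F fix [ 0.5 -0.3] -0.9 T [-0.02 -0.08  0.  ] w 8.94
xyz [16.6  0.2  0.4] rot [-0.   0.   0.1]
```

View pics/w14.png

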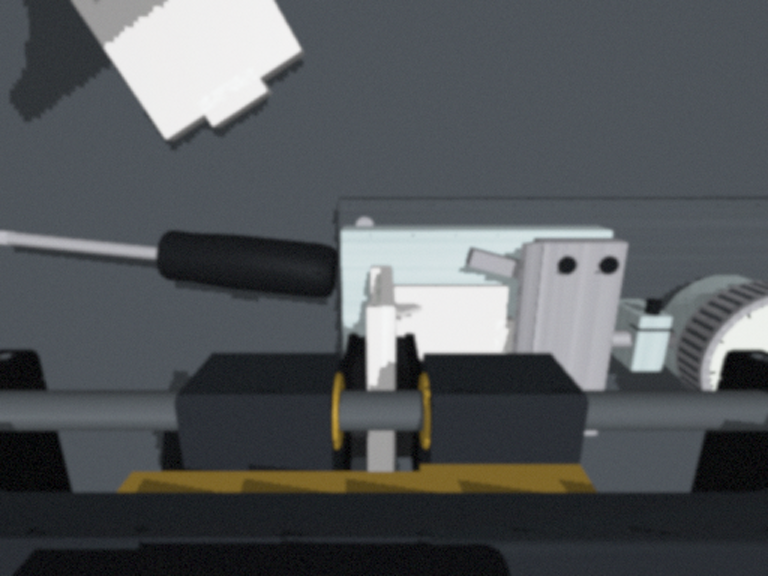

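>>> {"op": "apply_moves", "data": {
  "increments": [
    {"xyz": [5, 0, 0.2], "rotation": [0, 0, 0], "grip": 255},
    {"xyz": [10, 0, 0.3], "rotation": [0, 0, 0], "grip": 255},
    {"xyz": [14, 0, 0.3], "rotation": [0, 0, 0], "grip": 255},
    {"xyz": [18, 0, 0.3], "rotation": [0, 0, 0], "grip": 255},
    {"xyz": [20, 0, 0.3], "rotation": [0, 0, 0], "grip": 255}
  ]
}}

```text
time: 16.08
ee_pos: [0.5094, 0.0219, 0.0604]
eef_rot: [0.998, 0.062, 0.0, -0.0]
ft_force: [-0.6, 0.5, -0.8]
width: 0.0089
```

```bash
python3 - <<'E'
from fx import *
st(); gf(-60,-0.7,60.3)
E
```

```text
t 16.07 fix mm [-66.   -0.5] z 60.39 yaw 7.08 F fix [-0.5  0.5] -0.8 T [-0.01 -0.08  0.03] w 8.88
xyz [6.  0.2 0.1] rot [-0.  -0.   0.1]
```

>>> {"op": "apply_moves", "data": {
  "increments": [
    {"xyz": [2, 0, 0], "rotation": [0, 0, 0], "grip": 255},
    {"xyz": [4, 0, 0], "rotation": [0, 0, 0], "grip": 255},
    {"xyz": [6, 0, 0], "rotation": [0, 0, 0], "grip": 255},
    {"xyz": [7.5, 0, 0], "rotation": [0, 0, 0], "grip": 255},
    {"xyz": [7.5, 0, 0], "rotation": [0, 0, 0], "grip": 255}
  ]
}}

```text
time: 16.7
ee_pos: [0.5167, 0.0228, 0.0603]
eef_rot: [0.998, 0.062, -0.0, -0.0]
ft_force: [0.2, -0.6, -0.3]
width: 0.0085
```

```bash
python3 - <<'E'
from fx import *
st()
E
```

```text
t 16.7 fix mm [-58.66  -0.49] z 60.32 yaw 7.08 F fix [ 0.1 -0.6] -0.3 T [ 0.02  0.01 -0.  ] w 8.49
```

>>> {"op": "apply_moves", "data": {
  "increments": [
    {"xyz": [1, 0, 0], "rotation": [0, 0, 0], "grip": 255},
    {"xyz": [2, 0, 0], "rotation": [0, 0, 0], "grip": 255},
    {"xyz": [2.5, 0, 0], "rotation": [0, 0, 0], "grip": 255},
    {"xyz": [2.5, 0, 0], "rotation": [0, 0, 0], "grip": 255}
  ]
}}

```text
time: 17.2
ee_pos: [0.5191, 0.023, 0.0602]
eef_rot: [0.998, 0.062, -0.0, -0.0]
ft_force: [-2.3, 0.6, 1.0]
width: 0.0084
```

```bash
python3 - <<'E'
from fx import *
st()
c=cam('top');cv2.imwrite('pics/t16.png',cv2.resize(c['img'][120:220,200:270],None,fx=6,fy=6,interpolation=cv2.INTER_CUBIC))
c=cam('scene');cv2.imwrite('pics/s16.png',cv2.resize(c['img'][180:290,200:320],None,fx=5,fy=5,interpolation=cv2.INTER_CUBIC))
E
```

```text
t 17.2 fix mm [-56.25  -0.52] z 60.25 yaw 7.07 F fix [-2.2  0.9] 1.0 T [-0.05  0.32  0.02] w 8.42
```

View pics/s16.png

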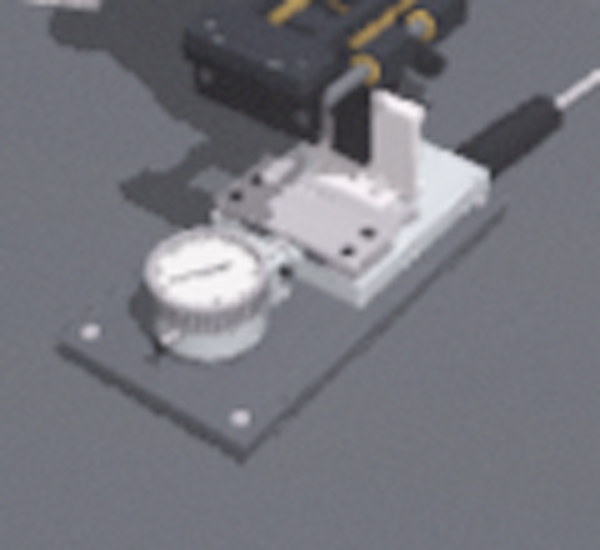

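The pointer is moving and the plunger is engaged at about 2 N. I'll continue in small steps until the stops resist.

>>> {"op": "apply_moves", "data": {
  "increments": [
    {"xyz": [0.7, 0, 0], "rotation": [0, 0, 0], "grip": 255},
    {"xyz": [1.4, 0, 0], "rotation": [0, 0, 0], "grip": 255},
    {"xyz": [1.4, 0, 0], "rotation": [0, 0, 0], "grip": 255},
    {"xyz": [1.4, 0, 0], "rotation": [0, 0, 0], "grip": 255}
  ]
}}

```text
time: 17.8
ee_pos: [0.5205, 0.0232, 0.0603]
eef_rot: [0.998, 0.062, -0.0, -0.0]
ft_force: [-2.0, -0.4, 0.1]
width: 0.0089
```

```bash
python3 - <<'E'
from fx import *
st()
E
```

```text
t 17.8 fix mm [-54.86  -0.53] z 60.25 yaw 7.07 F fix [-2.  -0.2] 0.1 T [-0.06  0.33 -0.03] w 8.92
```

>>> {"op": "apply_moves", "data": {
  "increments": [
    {"xyz": [0.5, 0, 0], "rotation": [0, 0, 0], "grip": 255},
    {"xyz": [1, 0, 0], "rotation": [0, 0, 0], "grip": 255},
    {"xyz": [1, 0, 0], "rotation": [0, 0, 0], "grip": 255}
  ]
}}

```text
time: 18.18
ee_pos: [0.5213, 0.0233, 0.0602]
eef_rot: [0.998, 0.062, -0.001, -0.0]
ft_force: [-3.2, -1.4, 1.6]
width: 0.0092
```

```bash
python3 - <<'E'
from fx import *
st()
E
```

```text
t 18.18 fix mm [-54.05  -0.47] z 60.15 yaw 7.08 F fix [-3.4 -1. ] 1.6 T [-0.12  0.66  0.05] w 9.19
```

>>> {"op": "apply_moves", "data": {
  "increments": [
    {"xyz": [0.4, 0, 0], "rotation": [0, 0, 0], "grip": 255},
    {"xyz": [0.8, 0, 0], "rotation": [0, 0, 0], "grip": 255},
    {"xyz": [0.8, 0, 0], "rotation": [0, 0, 0], "grip": 255}
  ]
}}

```text
time: 18.55
ee_pos: [0.5217, 0.0233, 0.0601]
eef_rot: [0.998, 0.062, -0.001, -0.0]
ft_force: [-6.1, 0.1, 3.6]
width: 0.0087
```

```bash
python3 - <<'E'
from fx import *
st()
E
```

```text
t 18.55 fix mm [-53.68  -0.54] z 60.14 yaw 7.07 F fix [-6.   0.9] 3.6 T [-0.15  1.21 -0.01] w 8.68
```

>>> {"op": "apply_moves", "data": {
  "increments": [
    {"xyz": [0.5, 0, 0], "rotation": [0, 0, 0], "grip": 255},
    {"xyz": [1.0, 0, 0], "rotation": [0, 0, 0], "grip": 255},
    {"xyz": [1.0, 0, 0], "rotation": [0, 0, 0], "grip": 255}
  ]
}}

```text
time: 18.92
ee_pos: [0.5218, 0.0234, 0.0602]
eef_rot: [0.998, 0.062, -0.002, -0.0]
ft_force: [-8.8, -1.1, 7.0]
width: 0.0089
```

```bash
python3 - <<'E'
from fx import *
import pickle
st()
c=cam('wrist');pickle.dump(c,open('w17.pkl','wb'));cv2.imwrite('pics/w17.png',cv2.resize(c['img'],(768,576),interpolation=cv2.INTER_CUBIC))
c=cam('scene');pickle.dump(c,open('s17.pkl','wb'));cv2.imwrite('pics/s17.png',cv2.resize(c['img'][180:290,200:320],None,fx=5,fy=5,interpolation=cv2.INTER_CUBIC))
c=cam('top');pickle.dump(c,open('t17.pkl','wb'));cv2.imwrite('pics/t17.png',cv2.resize(c['img'][120:220,200:270],None,fx=6,fy=6,interpolation=cv2.INTER_CUBIC))
st()
E
```

```text
t 18.93 fix mm [-53.56  -0.52] z 60.15 yaw 7.07 F fix [-8.9 -0. ] 7.0 T [-0.27  1.81  0.03] w 8.9
t 19.07 fix mm [-53.58  -0.54] z 60.15 yaw 7.07 F fix [-9.2 -0.3] 7.4 T [-0.24  1.79 -0.07] w 8.74
```

View pics/w17.png

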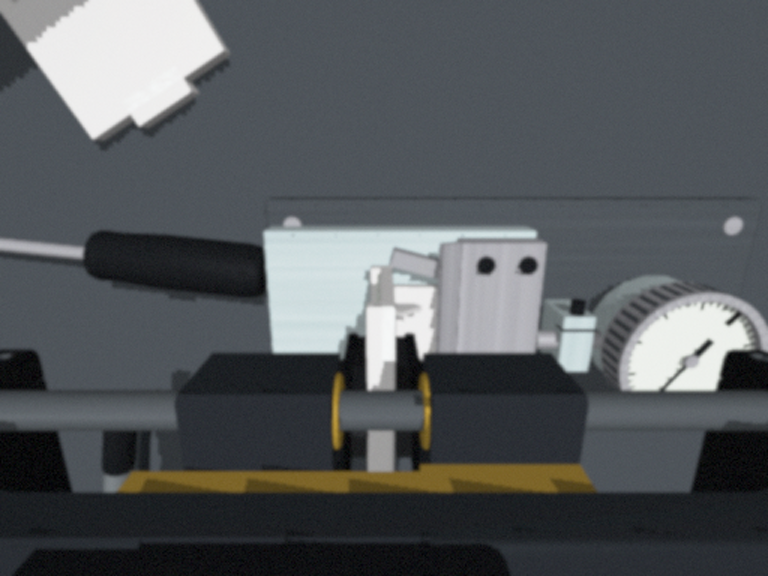

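View pics/s17.png

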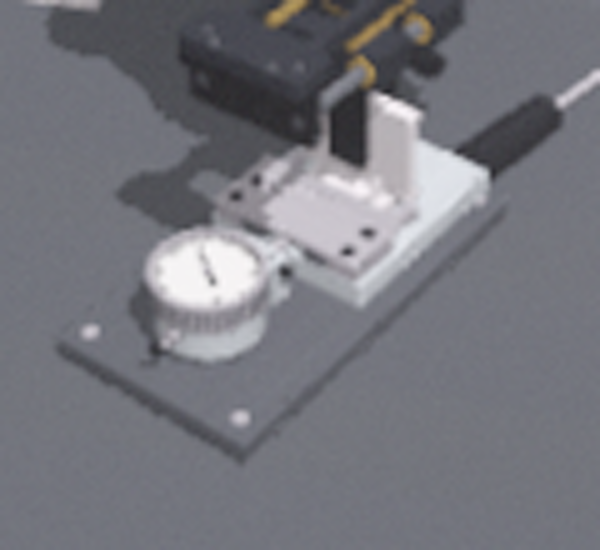

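View pics/t17.png

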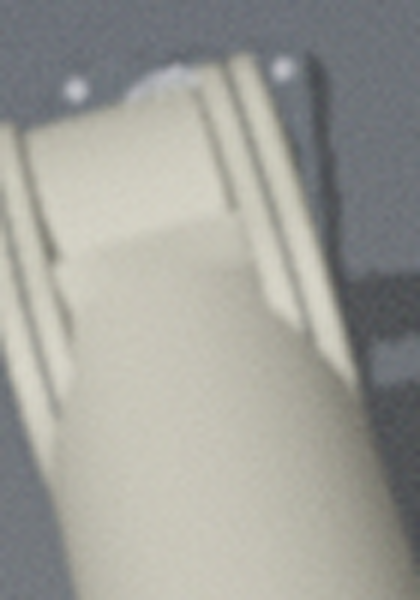

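The pointer (tip at (660,395), hub at (689,362)) is now about half a turn from the zero mark (736,318), which matches 5 mm of travel. I'll measure this finely and average the wrench to check squareness.

```bash
python3 - <<'E'
from fx import *
from look import rect
import pickle
c=pickle.load(open('w17.pkl','rb')); rect(c,'d17.png')
F=[];T=[]
for i in range(10):
    cam('top'); s=r.read_state(); F.append(E@np.array(s['ft_force'])[:2]); T.append(list(s['torque'])+[s['ft_force'][2]])
print(np.mean(F,0),np.std(F,0),np.mean(T,0),np.std(T,0)); st()
E
```

```text
[-9.18245049  0.06752026] [0.47537074 0.38659   ] [-2.59179131e-01  1.78206100e+00 -5.32212186e-03  6.81956457e+00] [0.03950329 0.02714814 0.02363705 0.40438438]
t 19.57 fix mm [-53.57  -0.53] z 60.15 yaw 7.08 F fix [-9.   0.3] 6.5 T [-0.24  1.82  0.02] w 8.25
```

View pics/d17.png

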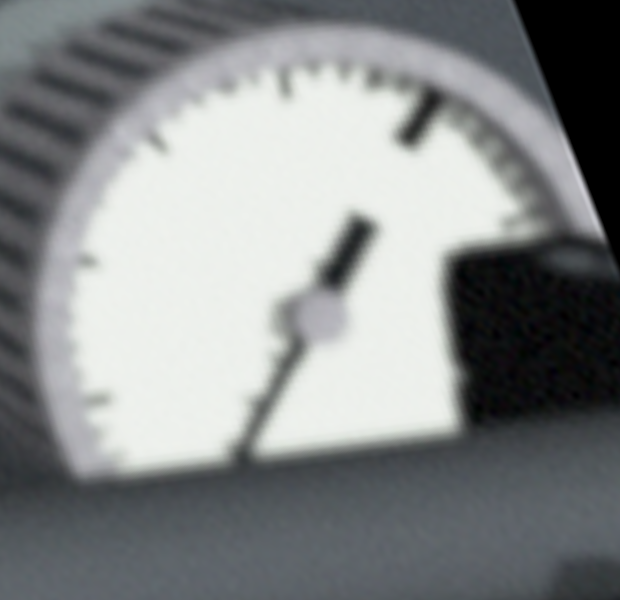

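```bash
python3 - <<'E'
import cv2,numpy as np
g=cv2.cvtColor(cv2.imread('d17.png'),cv2.COLOR_BGR2GRAY).astype(np.float32)
# tail and needle centroid scanned perpendicular to the approximate line
c0=np.array([318.,316.]);
for a0 in (60,62,64):
    a=np.radians(a0); d=np.array([np.cos(a),-np.sin(a)]); n=np.array([np.sin(a),np.cos(a)])
    pts=[]
    for R in list(range(-130,-45,3))+list(range(45,95,3)):
        L=np.arange(-26,27); q=(c0+R*d)[None]+L[:,None]*n[None]
        s=cv2.remap(g,q[:,0].astype(np.float32)[None],q[:,1].astype(np.float32)[None],cv2.INTER_CUBIC)[0]
        w=np.clip(np.median(s)-40-s,0,None) if R>0 else np.clip(np.median(s)-40-s,0,None)
        pts.append((R,(w*L).sum()/w.sum() if w.sum()>0 else np.nan))
    p=np.array(pts);p=p[np.isfinite(p[:,1])]
    for nm,m in (('all',p[:,0]>-999),('needle',p[:,0]<0),('tail',p[:,0]>0)):
        k=np.polyfit(p[m,0],p[m,1],1);print(a0,nm,a0-np.degrees(np.arctan(k[0])),k[1])
E
```

```text
60 all 61.63388287655603 -4.368085455115524
60 needle 61.788173020803974 -4.603136213848194
60 tail 60.71436582187217 -5.479567308444527
62 all 61.638221350075824 -4.366885438562974
62 needle 61.79683779050745 -4.608179877863636
62 tail 60.68377606095041 -5.520548230703223
64 all 61.64752658708825 -4.3757705621051235
64 needle 61.81484110729388 -4.631188621572702
64 tail 60.67676073600145 -5.551089842464897
```

The pointer reads about 4.95 mm (±0.05), and the yaw moment is about zero, so both stops share the load. I'll press slightly firmer and check that the reading holds.

>>> {"op": "apply_moves", "data": {
  "increments": [
    {"xyz": [1.2, 0, 0], "rotation": [0, 0, 0], "grip": 255},
    {"xyz": [1.5, 0, 0], "rotation": [0, 0, 0], "grip": 255},
    {"xyz": [1.5, 0, 0], "rotation": [0, 0, 0], "grip": 255},
    {"xyz": [1.5, 0, 0], "rotation": [0, 0, 0], "grip": 255}
  ]
}}

```text
time: 20.08
ee_pos: [0.5219, 0.0234, 0.0602]
eef_rot: [0.998, 0.062, -0.004, 0.0]
ft_force: [-12.6, -1.2, 10.5]
width: 0.009
```

```bash
python3 - <<'E'
from fx import *
from look import rect
import pickle
st()
c=cam('wrist');pickle.dump(c,open('w18.pkl','wb')); rect(c,'d18.png')
F=[];T=[]
for i in range(10):
    cam('top'); s=r.read_state(); F.append(E@np.array(s['ft_force'])[:2]); T.append(list(s['torque'])+[s['ft_force'][2]])
print(np.mean(F,0),np.mean(T,0)); st()
for f in ('d17.png','d18.png'):
    g=cv2.cvtColor(cv2.imread(f),cv2.COLOR_BGR2GRAY).astype(np.float32)
    c0=np.array([316.,314.]);a=np.radians(61); d=np.array([np.cos(a),-np.sin(a)]); n=np.array([np.sin(a),np.cos(a)]); pts=[]
    for R in list(range(-130,-45,3))+list(range(45,95,3)):
        L=np.arange(-26,27); q=(c0+R*d)[None]+L[:,None]*n[None]
        s=cv2.remap(g,q[:,0].astype(np.float32)[None],q[:,1].astype(np.float32)[None],cv2.INTER_CUBIC)[0]
        w=np.clip(np.median(s)-60-s,0,None)
        if w.sum()>0: pts.append((R,(w*L).sum()/w.sum()))
    p=np.array(pts);print(f,61-np.degrees(np.arctan(np.polyfit(p[:,0],p[:,1],1)[0])))
cv2.imwrite('pics/w18.png',cv2.resize(c['img'][180:290,230:400],None,fx=4.5,fy=4.5,interpolation=cv2.INTER_CUBIC))
E
```

```text
t 20.07 fix mm [-53.5  -0.5] z 60.21 yaw 7.08 F fix [-12.7   0.3] 10.5 T [-0.3   2.53 -0.01] w 9.03
[-12.77495012   0.08237981] [-2.98329564e-01  2.49777774e+00 -4.55798784e-03  1.08311558e+01]
t 20.62 fix mm [-53.49  -0.53] z 60.24 yaw 7.08 F fix [-12.7  -1.2] 10.0 T [-0.27  2.51 -0.07] w 8.76
d17.png 61.65833396668051
d18.png 60.89166589375241
```

View pics/w18.png

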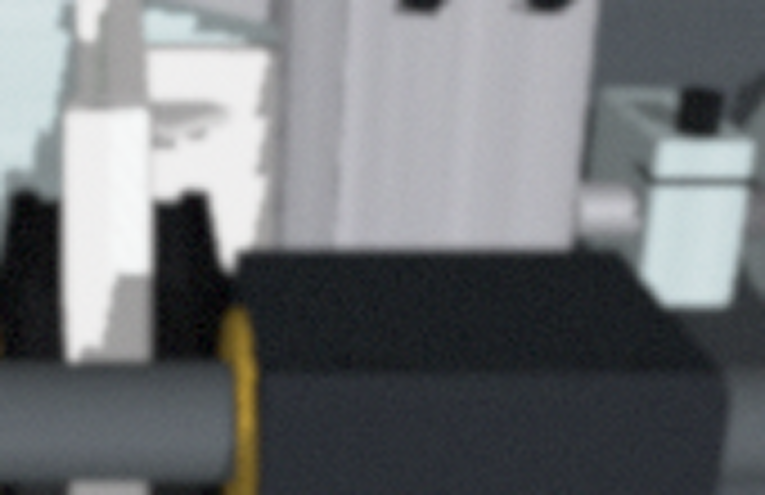

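```bash
python3 - <<'E'
from fx import *
R=tool()[1].as_matrix(); z=R[:,2]; print('tool z in fixture', E@z[:2]*180/np.pi); gf(-53.5,-.5,60.2,7.08)
E
```

```text
tool z in fixture [-0.4048078  -0.01380954]
xyz [-0. -0.  0.] rot [ 0.   0.4 -0. ]
```

The push tilts the tool by 0.4°, top forward. I'll add a counter-pitch so the tongue lies flat, and ease the push slightly.

>>> {"op": "apply_moves", "data": {
  "increments": [
    {"xyz": [1.2, 0, 0], "rotation": [0, 0.4, 0], "grip": 255},
    {"xyz": [1.1, 0, 0], "rotation": [0, 0.8, 0], "grip": 255},
    {"xyz": [1.1, 0, 0], "rotation": [0, 0.8, 0], "grip": 255},
    {"xyz": [1.1, 0, 0], "rotation": [0, 0.8, 0], "grip": 255}
  ]
}}

```text
time: 21.12
ee_pos: [0.5218, 0.0233, 0.06]
eef_rot: [0.998, 0.062, 0.002, 0.0]
ft_force: [-9.6, -0.8, 4.7]
width: 0.0086
```

```bash
cat > chk.py <<'E'
from fx import *
from look import rect
import pickle,sys
def chk(f):
    st(); z=tool()[1].as_matrix()[:,2]; print('tilt deg',E@z[:2]*180/np.pi)
    c=cam('wrist');pickle.dump(c,open(f+'.pkl','wb')); rect(c,f+'.png')
    F=[];T=[]
    for i in range(6):
        cam('top'); s=r.read_state(); F.append(E@np.array(s['ft_force'])[:2]); T.append(list(s['torque'])+[s['ft_force'][2]])
    print(np.mean(F,0),np.mean(T,0)); st()
    g=cv2.cvtColor(cv2.imread(f+'.png'),cv2.COLOR_BGR2GRAY).astype(np.float32)
    c0=np.array([316.,314.]);a=np.radians(61); d=np.array([np.cos(a),-np.sin(a)]); n=np.array([np.sin(a),np.cos(a)]); pts=[]
    for R in list(range(-130,-45,3))+list(range(45,95,3)):
        L=np.arange(-26,27); q=(c0+R*d)[None]+L[:,None]*n[None]
        s=cv2.remap(g,q[:,0].astype(np.float32)[None],q[:,1].astype(np.float32)[None],cv2.INTER_CUBIC)[0]
        w=np.clip(np.median(s)-60-s,0,None)
        if w.sum()>0: pts.append((R,(w*L).sum()/w.sum()))
    p=np.array(pts);print('pointer line',61-np.degrees(np.arctan(np.polyfit(p[:,0],p[:,1],1)[0])))
E
python3 -c "
from chk import *
chk('d19')"
```

```text
t 21.12 fix mm [-53.61  -0.53] z 60.02 yaw 7.08 F fix [-9.6  0.4] 4.7 T [-0.25  2.08  0.03] w 8.6
tilt deg [ 0.2402047  -0.02943329]
[-8.7865406   0.19743107] [-0.24721691  2.09088292 -0.01952486  5.76755369]
t 21.48 fix mm [-53.63  -0.51] z 59.99 yaw 7.08 F fix [-8.8 -0.3] 6.3 T [-0.23  2.08 -0.01] w 8.56
pointer line 61.45398322581623
```

>>> {"op": "apply_moves", "data": {
  "increments": [
    {"xyz": [1.2, 0, 0], "rotation": [0, 0, 0], "grip": 255},
    {"xyz": [1.3, 0, 0], "rotation": [0, 0, 0], "grip": 255},
    {"xyz": [1.3, 0, 0], "rotation": [0, 0, 0], "grip": 255},
    {"xyz": [1.3, 0, 0], "rotation": [0, 0, 0], "grip": 255}
  ]
}}

```text
time: 21.98
ee_pos: [0.5217, 0.0234, 0.06]
eef_rot: [0.998, 0.062, 0.001, 0.0]
ft_force: [-11.0, -1.1, 9.7]
width: 0.0086
```

```bash
python3 -c "
from chk import *
chk('d20')
c=cam('wrist'); cv2.imwrite('pics/w20.png',cv2.resize(c['img'],(768,576),interpolation=cv2.INTER_CUBIC))
c=cam('scene'); cv2.imwrite('pics/s20.png',cv2.resize(c['img'][160:290,200:350],None,fx=5,fy=4.6,interpolation=cv2.INTER_CUBIC))"
```

```text
t 21.98 fix mm [-53.61  -0.5 ] z 59.98 yaw 7.08 F fix [-11.    0.2] 9.7 T [-0.29  2.35 -0.02] w 8.63
tilt deg [ 0.07109225 -0.05268664]
[-10.61968118   0.23324088] [-2.73758643e-01  2.35624063e+00 -1.14955668e-03  9.06998867e+00]
t 22.32 fix mm [-53.61  -0.5 ] z 60.0 yaw 7.08 F fix [-10.7   0.1] 9.3 T [-0.27  2.35 -0.04] w 8.64
pointer line 61.42012488114257
```

View pics/w20.png

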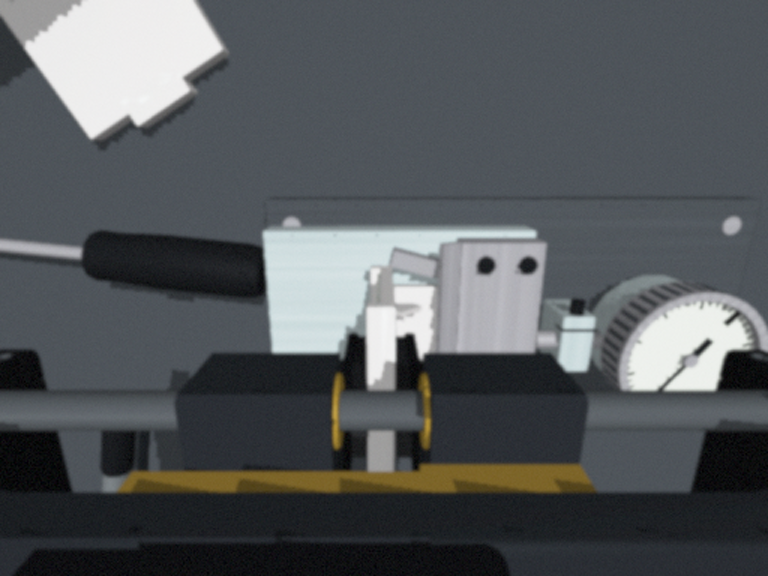

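View pics/s20.png

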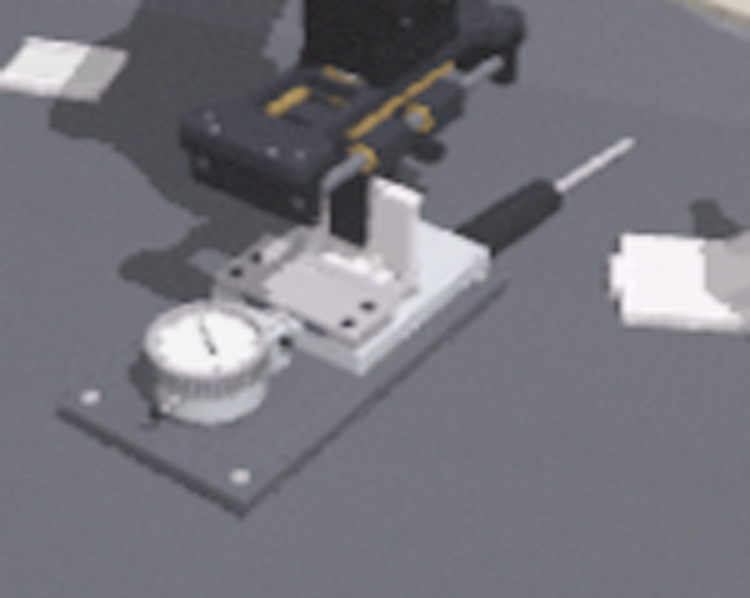

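```bash
python3 -c "
from h import *
print(r.close_job())"
```

```text
the job is handed in; nothing more can be done
None
```

The gauge is zeroed and the label holder is fully home under the lip. I handed the job in with the arm still pressing it there, at about 22.4 s of the 67 s allowed.

- **Zero setting:** I turned the bezel about 48° clockwise. A view from straight above showed I had gone about 1.9° too far, so I regripped and corrected it. The recheck put the zero mark at 59.6° and the free pointer at 59.45°, which is well under a tenth of a division. I did not touch the bezel after that.
- **Insertion:** I took the middle-sized holder (face 70 mm wide by image measurement) and slid it nose first along the deck and under the lip until the stops resisted. I levelled the tool, which had tilted 0.4° under the push.
- **Last checks while pressing:**
  - The push is about 10.6 N and the tool is level to 0.1°.
  - The moment about the vertical is about zero, so both stops appear to share the load.
  - More force gave no further travel to speak of.

**Small disagreements:** the pointer angle gave about 4.95 mm of plunger travel instead of 5.00 mm. I put that down to measuring from an oblique view, which is good to about ±0.05 mm. The grip point read x = -53.6 mm against the nominal -54.5 mm, which is within the camera calibration. The downward push on the deck is about 9 N. The stops are hidden under the lip, so I could not see their contact directly.

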